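Nest the graded steel beakers and swing the keeper over them

ROBOT

A 6-joint arm with a two-finger parallel gripper is mounted at the origin on the work surface. World frame = base frame: x ahead of the robot, y to its left, z up, the work surface at z = 0. Lengths are in m, angles in rad, forces in N, time in s.
With the tool pointing down it reaches from about 0.375 to 0.975 m from the base axis. Payload 3.8 kg.
Tool frame: the origin (TCP) lies at the very end of the fingers, on their centre line; the grasp point (between the pads) lies 19 mm behind it; z points along the fingers, y is the line along which they close (so a half turn about z gives the same grasp; the last joint's range is limited). The gripper opens to 85 mm and grips with 20 to 120 N. Pads are 22 mm wide; open, the fingers measure 114 mm over their backs; the gripper's body (76 mm by 85 mm) begins 54 mm behind the grasp point. The pads swing forward as they close: fully open they stand 13 mm farther back than shut.
Start: joints at [1.275, 0.264, 1.604, -0, 1.274, -0.037], TCP at [0.173, 0.653, 0.231] pointing down, gripper open.
Joint ranges: [-2.63, 2.63], [-0.94, 2.18], [0.31, 2.57], [-1.31, 4.45], [0, 2.66], [-2.55, 2.55]. Speed limits (rad/s): [2.57, 2.57, 3.14, 3.14, 3.14, 3.14].

INTERFACE

Orientations are given as a rotation vector (axis times angle).
In Python, from cell import r gives the robot as it stands.
- The arm moves only by the shell command python3 -m inch 'ROWS' [FORCE]. ROWS is JSON, a list of rows, each an object of numbers: "rx", "ry", "rz": the turn, a rotation vector about the tool's x, y, z in degrees; "tx", "ty", "tz": the shift along the tool's x, y, z in m; "fingers": the finger opening in m, from 0 to 0.0854. A call has exactly 10 rows; each row is the pose to reach, as a shift and turn from the pose commanded when the call began, along the tool's axes at that moment; what a row does not reach only later rows make up. A row lasts 1/10 s, in which the tool goes at most 50 mm and 8.59 degrees, less where a joint would pass 70% of its speed; a pose out of reach is approached as far as the arm can. A call with a gripper value outside its range is refused whole. The fingers move at their own pace and stop on an object; FORCE is the grip in N (left out, the last holds). Time passes only in rows, so rows that repeat a pose let the fingers close, or fill a call up. It gives the time, the measured TCP pose, the force, the opening and the grip force at its end, in the units of the state.
- r.observe(): the state, without advancing time (a new reading comes with each control period).
- r.camera(name): name is "side" or "top"; returns a dict with "image" (420x560x3 uint8, blue, green, red), "depth" (420x560 float32, m along the optical axis (not along the pixel's ray), 0 where there is no reading), "vertical_fov" (degrees; the focal length in pixels is half the picture's height over the tangent of half this angle, whatever the lens; pixels are square), "cx", "cy" (the principal point, pixels), "k1" (the pictures are not rectified: a ray, as slopes to the right and down, at radius r is drawn at 1 + k1 r^2 times it, then the intrinsics apply), "view" (4x4, takes a point from world to camera coordinates). Camera axes: x right, y up, looking along -z (the intrinsics and any distortion apply to the point x, -y, -z); pixel columns grow to the right and rows downward; lengths in m; the calibration is good to about 2 mm. A picture is of the moment at which its call begins.
- r.sign_off(): hands the job in; it is judged then, once.
The state is a dict: "t": time; "joint_positions": joint angles; "joint_vel": joint speeds; "effort": joint torques, N m; "eef_pos": TCP position; "ee_rot": TCP orientation; "wrist_force": force on the tool from outside, world axes, zero at the start; "torque": the same for the moment, N m; "width": finger opening in m; "grasp_force": force on a finger pad.
Only numpy, scipy, OpenCV 4.12 (cv2) and the standard library are available. Lean on these libraries where they do the work, as an engineer would, in place of code of your own. Each camera call takes 0.05 s, during which the arm holds its last target. There are 200 camera calls.

TASK

Take the three steel beakers out of their sloping cradles and nest the whole set upright on the carrier, one inside the other in size order, each lowered gently (not dropped) until it stands on the floor of the next larger one. Then swing the yellow keeper arm fully round to its stop over the nest to secure it, and let go. Leave the largest beaker in its place on the carrier and do not disturb the other things on the bench.

Things in the scene. Friction and masses are not known exactly. Their poses are not given: they have to be found in the camera images.
- beaker_xl: The largest beaker: open, straight-sided, round, brushed steel, 96 mm outside diameter, 72 mm high, wall 2.5 mm, floor 4 mm thick, 0.22 kg, loose. Stands upright from the start inside a low black lip (6 mm high, 2 to 4 mm of play) on the carrier. Origin: centre of its underside; z up along its axis to the mouth.
- nest_place (a point): The place for the nest: the point on the top face of the aluminium carrier plate (130 x 220 x 10 mm, bolted down) at the centre of the lip where the largest beaker stands. Frame: z up, +y points along the plate to the keeper's post. The post (18 mm diameter) stands 80 mm away, its top 159 mm above the plate.
- keeper_pivot (a point): Centre of the keeper's vertical hinge at the top of the post, at mid-thickness of the keeper arm, 165 mm above the carrier plate. Axes as nest_place.
- keeper_knob (a point): Centre of the top face of the keeper's round black knob (16 mm diameter, 28 mm tall, upright). It stands on a 44 mm yellow disc, 8 mm thick, at the free end of the yellow keeper arm (18 mm wide), 80 mm from the pivot. The disc's underside, 36 mm below this point, passes 8 mm above the smallest beaker's mouth when all are fully nested.
- keeper (a joint): Angle of the keeper arm about its vertical hinge, rad. 0 (a hard stop) = closed: the arm points from the post straight to the nest and the disc covers the nest's mouth. It grows counter-clockwise seen from above, to 2.75; starts open at 1.7 to 2.6. Stays where it is left; about 1 N at the knob moves it.
- beaker_l: Open, straight-sided, round brushed-steel beaker, 70 mm outside diameter, 95 mm high, wall 2.5 mm, floor 4 mm thick, about 0.17 kg (varies by 30 %), loose. Starts leaning 30 degrees in its own cradle, mouth towards the robot's side. Origin: centre of its underside; z along its axis to the mouth.
- cradle_l: Sloping plastic cradle of the 70 mm beaker, fixed to the bench. Origin on the bench, 45 mm below the centre of the beaker's underside; z up; the beaker leans to -x. Base plate x -75 to 50 mm, 92 mm wide in y. Along the leaning beaker: a 45 mm high stop wall on the -x side, 16 mm high ribs on the +y and -y sides; open above, so the beaker comes out along its axis.
- beaker_m: Open, straight-sided, round brushed-steel beaker, 51 mm outside diameter, 118 mm high, wall 2.5 mm, floor 4 mm thick, about 0.13 kg (varies by 30 %), loose. Starts leaning 30 degrees in its own cradle, mouth towards the robot's side. Origin: centre of its underside; z along its axis to the mouth.
- cradle_m: Sloping plastic cradle of the 51 mm beaker, fixed to the bench. Origin on the bench, 45 mm below the centre of the beaker's underside; z up; the beaker leans to -x. Base plate x -75 to 50 mm, 73 mm wide in y. Along the leaning beaker: a 54 mm high stop wall on the -x side, 16 mm high ribs on the +y and -y sides; open above, so the beaker comes out along its axis.
- beaker_s: Open, straight-sided, round brushed-steel beaker, 34 mm outside diameter, 141 mm high, wall 2.5 mm, floor 4 mm thick, about 0.09 kg (varies by 30 %), loose. Starts leaning 30 degrees in its own cradle, mouth towards the robot's side. Origin: centre of its underside; z along its axis to the mouth.
- cradle_s: Sloping plastic cradle of the 34 mm beaker, fixed to the bench. Origin on the bench, 45 mm below the centre of the beaker's underside; z up; the beaker leans to -x. Base plate x -75 to 50 mm, 56 mm wide in y. Along the leaning beaker: a 62 mm high stop wall on the -x side, 16 mm high ribs on the +y and -y sides; open above, so the beaker comes out along its axis.
- meter: Bystander: red hand-held multimeter lying flat, 170 (x) x 85 (y) x 41 mm, loose. Origin: centre of underside.
- glass_bottle: Bystander: clear glass bottle, 60 mm diameter, 125 mm high, standing, loose. Origin: centre of underside.
- jar: Bystander: small amber glass jar, 44 mm diameter, 50 mm high, standing, loose. Origin: centre of underside.
- tape_roll: Bystander: roll of blue tape lying flat, 72 mm diameter, 22 mm high, loose. Origin: centre of underside.
- screwdriver: Bystander: screwdriver lying on the bench along its x axis, about 150 mm long, 30 mm high, loose.
- boss_clamp: Bystander: dark steel boss-head clamp with a short rod, 85 x 40 x 26 mm, lying on the bench, loose. Origin: below the centre of its block.
Not all that is in view belongs to the job. Leave any green look-alike of the beaker_s alone.

How it is judged:
By the outcome, as a careful person would: the job done as asked, in the order asked, and still so for the second after the job is handed in, with the robot touching nothing.
It also fails if it takes over 72 s, if anything falls off the work surface, if the arm or the gripper's body presses on something with over 40 N, if the wrist force passes 120 N, or if a joint passes its speed limit or range.

## Working session

There is one attempt and no reset: what is moved stays moved. The work goes in short steps, Python scripts to look and compute and a shell command to move; the robot and the scene stay as the last step left them, time stands still between calls to the robot, and variables do not carry over. Pictures are saved under pics/ and viewed, at most 10 in all, crops included, and the job is handed in when it is done.

```bash
ls; mkdir -p pics; python3 - <<'E'
from cell import r
import cv2,numpy as np,pickle
o=r.observe();print(o)
for n in("side","top"):
    c=r.camera(n);cv2.imwrite(f"pics/{n}0.png",cv2.resize(c["image"],(784,588)));pickle.dump(c,open(f"{n}0.pkl","wb"))
    print(n,{k:v for k,v in c.items() if k not in("image","depth")},(c["depth"]>0).mean())
E
```

```text
pics
{'t': 0.0, 'joint_positions': array([ 1.27506938e+00,  2.64757853e-01,  1.60540289e+00, -1.37037965e-05,
        1.27370194e+00, -3.69217253e-02]), 'joint_vel': array([-9.81709520e-05, -1.14134869e-03,  1.16386458e-04, -1.08974678e-03,
       -4.09786903e-04,  7.73237253e-04]), 'effort': array([-1.46723665e-03, -5.15123212e+01, -3.67310822e+01, -1.33229819e-04,
        1.29153611e-02,  2.33404506e-05]), 'eef_pos': array([0.17255247, 0.65179988, 0.22994326]), 'ee_rot': array([-0.40534332, -3.11496529,  0.00351955]), 'wrist_force': array([ 0.94473008,  0.20852174, -0.41129657]), 'torque': array([-0.02721686,  0.00965788,  0.03803482]), 'grasp_force': 0.0, 'width': 0.0855471591988765}
side {'vertical_fov': 57.92110941612136, 'cx': 282.4342936256571, 'cy': 208.65100508917754, 'k1': -0.07721524430580738, 'view': array([[-0.98605449, -0.16588088,  0.01341939,  0.52867744],
       [ 0.11574235, -0.62559989,  0.77151052, -0.17536518],
       [-0.11958368,  0.7623046 ,  0.63607503, -0.86992611],
       [ 0.        ,  0.        ,  0.        ,  1.        ]])} 0.9959863945578231
top {'vertical_fov': 53.39695364844224, 'cx': 278.3816264856618, 'cy': 211.61847267947445, 'k1': -0.07296677950489629, 'view': array([[-0.00215359, -0.99968374, -0.02505559,  0.0076735 ],
       [ 0.98847799, -0.00592027,  0.15124888, -0.56577527],
       [-0.15134938, -0.02444118,  0.98817812, -1.07732132],
       [ 0.        ,  0.        ,  0.        ,  1.        ]])} 0.9962329931972789
```

View pics/top0.png

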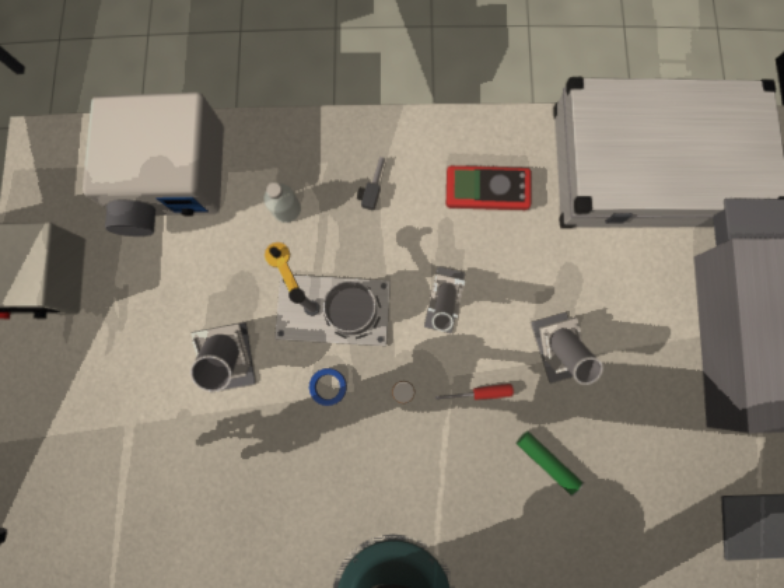

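View pics/side0.png

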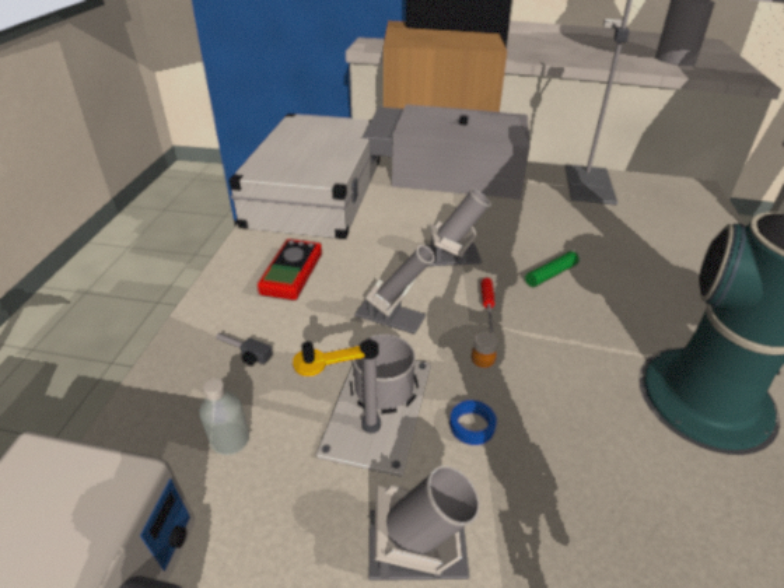

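The top view (784×588) shows the beaker_xl mouth at (350,307), with the post top at (297,295) and the knob at (277,250). The mouths of the leaning beakers are l (212,370), s (443,322) and m (585,370). The green tube at (550,462) is the decoy. The side view agrees with this. Next I fit the known shapes to the depth points.

```bash
cat > h.py <<'E'
import numpy as np,cv2,pickle
from scipy.optimize import least_squares
from scipy.spatial.transform import Rotation as R
def cam(c):
    h,w=c["depth"].shape; f=h/2/np.tan(np.radians(c["vertical_fov"]/2))
    return np.array([[f,0,c["cx"]],[0,f,c["cy"]],[0,0,1.]]),np.array([c["k1"],0,0,0,0.])
def cloud(c):
    K,d=cam(c);h,w=c["depth"].shape
    u,v=np.meshgrid(np.arange(w),np.arange(h))
    p=cv2.undistortPoints(np.stack([u,v],-1).reshape(-1,1,2).astype(float),K,d).reshape(h,w,2)
    z=c["depth"].astype(float);P=np.stack([p[...,0]*z,-p[...,1]*z,-z],-1)
    V=c["view"];W=(P-V[:3,3])@V[:3,:3]; W[z<=0]=np.nan
    return W
D=dict(xl=(.096,.072),l=(.070,.095),m=(.051,.118),s=(.034,.141))
def cupsdf(P,o,a,d,H,w=.0025,fl=.004):
    q=P-o;h=q@a;rho=np.linalg.norm(q-h[:,None]*a,axis=1);r=d/2
    def box(x0,x1,y0,y1):
        dx=np.maximum(x0-rho,rho-x1);dy=np.maximum(y0-h,h-y1)
        return np.hypot(np.maximum(dx,0),np.maximum(dy,0))+np.minimum(np.maximum(dx,dy),0)
    return np.minimum(box(r-w,r,0,H),box(-1,r,0,fl))
def lean_axis(yaw): return np.array([-.5*np.cos(yaw),-.5*np.sin(yaw),np.cos(np.pi/6)])
def fit_lean(P,k,x0):
    d,H=D[k];P=P[np.isfinite(P[:,0])]
    res=lambda p:cupsdf(P[sel],np.array([p[0],p[1],.045]),lean_axis(p[2]),d,H)
    p=np.array(x0,float)
    for tol in(.03,.012,.006,.004):
        o=np.array([p[0],p[1],.045]);a=lean_axis(p[2]);s=cupsdf(P,o,a,d,H);h=(P-o)@a
        sel=(np.abs(s)<tol)&(h>H*.52)   # above the stop wall
        p=least_squares(res,p,loss="soft_l1",f_scale=.001).x
    return p,sel.sum(),np.median(np.abs(res(p)))
E
python3 - <<'E'
from h import *
T=pickle.load(open("top0.pkl","rb"));S=pickle.load(open("side0.pkl","rb"))
WT,WS=cloud(T),cloud(S)
g=lambda W,u,v:W[int(v/1.4),int(u/1.4)].round(4)
for n,uv in dict(bench=(400,430),knob=(273,250),pivot=(297,295),plate=(385,285),plate2=(300,330),meter=(490,190),bottle=(272,190),jar=(403,392),tape=(341,374)).items(): print(n,g(WT,*uv))
for k,mo in dict(l=(212,372),m=(586,370),s=(442,322)).items():
    # rim points: highest pts near mouth
    c=g(WT,*mo);
    for nm,W in(("top",WT),("side",WS),("both",None)):
        P=np.vstack([WT.reshape(-1,3),WS.reshape(-1,3)]) if W is None else W.reshape(-1,3)
        best=None
        for yaw in np.radians([-40,-20,0,20,40]):
            a=lean_axis(yaw);H=D[k][1]
            # mouth pixel ray -> mouth height
            zt=.045+H*.866
            K,d=cam(T);p=cv2.undistortPoints(np.array([[[mo[0]/1.4,mo[1]/1.4]]]),K,d)[0,0]
            V=T["view"];ray=V[:3,:3].T@np.array([p[0],-p[1],-1]);C=-V[:3,:3].T@V[:3,3]
            M=C+ray*(zt-C[2])/ray[2];o=M-H*a
            Q=P[np.linalg.norm(P-(o+M)/2,axis=1)<.13]
            try:f=fit_lean(Q,k,[o[0],o[1],yaw])
            except Exception as e: continue
            if best is None or f[1]*(.004-f[2])>best[1]*(.004-best[2]):best=f
        p=best[0];print(k,nm,p.round(4),np.degrees(p[2]).round(1),best[1:],"mouth",(np.array([p[0],p[1],.045])+D[k][1]*lean_axis(p[2])).round(4))
E
```

```text
bench [ 0.3113 -0.0109 -0.0033]
knob [0.6214 0.196  0.2064]
pivot [0.5492 0.1586 0.183 ]
plate [0.5944 0.0154 0.014 ]
plate2 [0.5064 0.1832 0.0136]
meter [ 0.7812 -0.1941  0.0359]
bottle [0.7555 0.2215 0.1233]
jar [ 0.3844 -0.0169  0.0538]
tape [0.4189 0.1017 0.0195]
l top [0.4636 0.3278 0.1646] 9.4 (np.int64(583), np.float64(0.0005881458258124722)) mouth [0.4168 0.32   0.1273]
l side [0.4627 0.3312 0.2472] 14.2 (np.int64(1781), np.float64(0.0005602600417181081)) mouth [0.4166 0.3196 0.1273]
l both [0.4632 0.33   0.2146] 12.3 (np.int64(2370), np.float64(0.0005910606509435014)) mouth [0.4167 0.3199 0.1273]
m top [ 0.4771 -0.3175  0.2774] 15.9 (np.int64(582), np.float64(0.0006626865144031234)) mouth [ 0.4204 -0.3337  0.1472]
m side [ 0.4761 -0.3205  0.2676] 15.3 (np.int64(404), np.float64(0.0006554392812280034)) mouth [ 0.4192 -0.3361  0.1472]
m both [ 0.4771 -0.3188  0.2803] 16.1 (np.int64(986), np.float64(0.0007501794450356543)) mouth [ 0.4204 -0.3352  0.1472]
s top [ 0.5732 -0.1034 -0.2449] -14.0 (np.int64(305), np.float64(0.000508125492619655)) mouth [ 0.5048 -0.0863  0.1671]
s side [ 0.5712 -0.1035 -0.2386] -13.7 (np.int64(397), np.float64(0.0006190018540059815)) mouth [ 0.5027 -0.0869  0.1671]
s both [ 0.5732 -0.1029 -0.2299] -13.2 (np.int64(703), np.float64(0.0006072338887201587)) mouth [ 0.5046 -0.0868  0.1671]
```

```bash
cat >> h.py <<'E'
def fit_up(P,k,x,y,z,tol0=.02,hmin=.5):
    d,H=D[k];P=P[np.isfinite(P[:,0])];p=np.array([x,y],float);a=np.array([0,0,1.])
    for tol in(tol0,.01,.005,.004):
        sel=(np.abs(cupsdf(P,np.array([*p,z]),a,d,H))<tol)&(P[:,2]>z+hmin*H)
        p=least_squares(lambda q:cupsdf(P[sel],np.array([*q,z]),a,d,H),p,loss="soft_l1",f_scale=.001).x
    return p,sel.sum()
def toolR(z,y):
    z=np.array(z)/np.linalg.norm(z);y=np.array(y)-z*np.dot(z,y);y/=np.linalg.norm(y)
    return np.stack([np.cross(y,z),y,z],1)
def rel(wps,o=None):
    """print each (pos,Rmat) as shift mm/turn deg in the present tool frame"""
    if o is None:
        from cell import r;o=r.observe();o=(o["eef_pos"],R.from_rotvec(o["ee_rot"]).as_matrix())
    for p,M in wps:
        print("t",((o[1].T@(np.array(p)-o[0]))).round(4),"r",np.degrees(R.from_matrix(o[1].T@M).as_rotvec()).round(2))
E
python3 - <<'E'
from h import *
T=pickle.load(open("top0.pkl","rb"));S=pickle.load(open("side0.pkl","rb"))
WT,WS=cloud(T).reshape(-1,3),cloud(S).reshape(-1,3)
for nm,W in(("top",WT),("side",WS),("both",np.vstack([WT,WS]))):
    print("xl",nm,fit_up(W,"xl",.53,.08,.010))
    for n,z0,z1 in(("knobtop",.199,.22),("arm",.165,.187)):
        q=W[(W[:,2]>z0)&(W[:,2]<z1)&(np.abs(W[:,0]-.59)<.09)&(np.abs(W[:,1]-.17)<.08)]
        print(n,len(q),np.median(q,0).round(4),q.min(0).round(4),q.max(0).round(4))
# plate orientation from plate-top points
q=WT[(np.abs(WT[:,2]-.0125)<.004)&(np.abs(WT[:,0]-.54)<.1)&(np.abs(WT[:,1]-.11)<.16)]
print("plate",cv2.minAreaRect((q[:,:2]*1000).astype(np.float32)),len(q))
o=np.array([.4632,.3300,.045]);yaw=.2146;a=lean_axis(yaw);m=o+.095*a
M=toolR(-a,[-np.sin(yaw),np.cos(yaw),0])
print("L"); rel([(m+.06*a,M),(m-.024*a,M)])
E
```

```text
xl top (array([0.54349387, 0.08020525]), np.int64(287))
knobtop 41 [0.6192 0.196  0.2075] [0.6122 0.1889 0.2003] [0.6268 0.2035 0.2106]
arm 458 [0.5956 0.18   0.1804] [0.5354 0.1465 0.1722] [0.6408 0.217  0.1863]
xl side (array([0.54288716, 0.07874819]), np.int64(779))
knobtop 70 [0.6191 0.1968 0.2065] [0.6117 0.186  0.1991] [0.6272 0.2022 0.2089]
arm 742 [0.5918 0.1818 0.1794] [0.5347 0.1457 0.1651] [0.6407 0.2172 0.1868]
xl both (array([0.54352443, 0.0799391 ]), np.int64(1066))
knobtop 111 [0.6191 0.1962 0.2067] [0.6117 0.186  0.1991] [0.6272 0.2035 0.2106]
arm 1200 [0.5932 0.1811 0.1796] [0.5347 0.1457 0.1651] [0.6408 0.2172 0.1868]
plate ((545.8564453125, 120.40516662597656), (220.61837768554688, 130.3580322265625), 86.42521667480469) 2443
L
t [-0.2944 -0.272   0.0514] r [ -7.21 -29.46 -26.47]
t [-0.3318 -0.2527  0.1241] r [ -7.21 -29.46 -26.47]
```

```bash
python3 -m inch '[{"tx":-0.2944,"ty":-0.272,"tz":0.0514,"rx":-7.21,"ry":-29.46,"rz":-26.47,"fingers":0.0854},{"tx":-0.2944,"ty":-0.272,"tz":0.0514,"rx":-7.21,"ry":-29.46,"rz":-26.47,"fingers":0.0854},{"tx":-0.2944,"ty":-0.272,"tz":0.0514,"rx":-7.21,"ry":-29.46,"rz":-26.47,"fingers":0.0854},{"tx":-0.2944,"ty":-0.272,"tz":0.0514,"rx":-7.21,"ry":-29.46,"rz":-26.47,"fingers":0.0854},{"tx":-0.2944,"ty":-0.272,"tz":0.0514,"rx":-7.21,"ry":-29.46,"rz":-26.47,"fingers":0.0854},{"tx":-0.2944,"ty":-0.272,"tz":0.0514,"rx":-7.21,"ry":-29.46,"rz":-26.47,"fingers":0.0854},{"tx":-0.2944,"ty":-0.272,"tz":0.0514,"rx":-7.21,"ry":-29.46,"rz":-26.47,"fingers":0.0854},{"tx":-0.2944,"ty":-0.272,"tz":0.0514,"rx":-7.21,"ry":-29.46,"rz":-26.47,"fingers":0.0854},{"tx":-0.2944,"ty":-0.272,"tz":0.0514,"rx":-7.21,"ry":-29.46,"rz":-26.47,"fingers":0.0854},{"tx":-0.2944,"ty":-0.272,"tz":0.0514,"rx":-7.21,"ry":-29.46,"rz":-26.47,"fingers":0.0854}]' 40
python3 - <<'E'
from h import *
from cell import r
c=r.camera("side");cv2.imwrite("pics/side1.png",cv2.resize(c["image"][230:420,200:440],None,fx=2.5,fy=2.5))
o=np.array([.4632,.3300,.045]);yaw=.2146;a=lean_axis(yaw);m=o+.095*a
M=toolR(-a,[-np.sin(yaw),np.cos(yaw),0])
rel([(m+.06*a,M),(m-.024*a,M)])
E
```

```text
t: 1.1
eef_pos: [0.3883, 0.3122, 0.1793]
ee_rot: [-0.274, 2.605, 0.076]
wrist_force: [-0.0, 0.9, -0.5]
width: 0.0852
grasp_force: 0.0
t [ 0.0008 -0.0002  0.0003] r [ 0.07  0.06 -0.16]
t [ 0.0009 -0.0003  0.0843] r [ 0.07  0.06 -0.16]
```

View pics/side1.png

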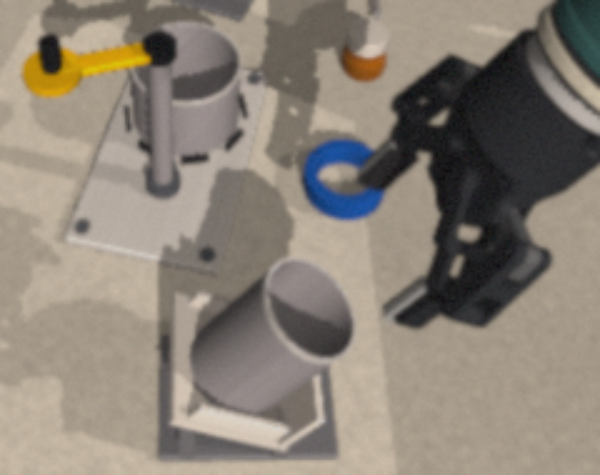

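The crop shows the open fingers, tips at about (372,180) and (405,310), lined up with the axis of the L mouth at (310,310). I'll advance and close.

```bash
python3 -m inch '[{"tz":0.018,"fingers":0.0854},{"tz":0.036,"fingers":0.0854},{"tz":0.054,"fingers":0.0854},{"tz":0.070,"fingers":0.0854},{"tz":0.084,"fingers":0.0854},{"tz":0.084,"fingers":0.0854},{"tz":0.084,"fingers":0.06},{"tz":0.084,"fingers":0.06},{"tz":0.084,"fingers":0.06},{"tz":0.084,"fingers":0.06}]' 40
python3 - <<'E'
from h import *
yaw=.2146;a=lean_axis(yaw);M=toolR(-a,[-np.sin(yaw),np.cos(yaw),0])
from cell import r;o=r.observe();p=o["eef_pos"];print(o["width"],o["grasp_force"],o["wrist_force"])
U=toolR([0,0,-1],[-np.sin(yaw),np.cos(yaw),0])
# L: rim is 24 mm behind TCP; upright TCP height = plate.. bottom+95-24=71
n=np.array([.5435,.0799])
rel([(p+.115*a,M),([*(p+.115*a)[:2],.250],U),([*n,.010+.08+.071],U),([*n,.010+.004+.071],U)])
E
```

```text
0.08534027714148575 0.0 [ 1.06560406 -0.62830579  1.51123154]
t [-1.00e-04  1.00e-04 -1.15e-01] r [ 0.07  0.06 -0.16]
t [ 0.0147  0.0001 -0.0895] r [ 0.11 30.06 -0.14]
t [-0.0797 -0.2616  0.0672] r [ 0.11 30.06 -0.14]
t [-0.0416 -0.2617  0.133 ] r [ 0.11 30.06 -0.14]invalid input at $[0]: expected keys rx, ry, rz, tx, ty, tz, fingers
```

```bash
python3 -m inch '[{"tx":0,"ty":0,"tz":0.018,"rx":0,"ry":0,"rz":0,"fingers":0.0854},{"tx":0,"ty":0,"tz":0.036,"rx":0,"ry":0,"rz":0,"fingers":0.0854},{"tx":0,"ty":0,"tz":0.054,"rx":0,"ry":0,"rz":0,"fingers":0.0854},{"tx":0,"ty":0,"tz":0.070,"rx":0,"ry":0,"rz":0,"fingers":0.0854},{"tx":0,"ty":0,"tz":0.084,"rx":0,"ry":0,"rz":0,"fingers":0.0854},{"tx":0,"ty":0,"tz":0.084,"rx":0,"ry":0,"rz":0,"fingers":0.0854},{"tx":0,"ty":0,"tz":0.084,"rx":0,"ry":0,"rz":0,"fingers":0.06},{"tx":0,"ty":0,"tz":0.084,"rx":0,"ry":0,"rz":0,"fingers":0.06},{"tx":0,"ty":0,"tz":0.084,"rx":0,"ry":0,"rz":0,"fingers":0.06},{"tx":0,"ty":0,"tz":0.084,"rx":0,"ry":0,"rz":0,"fingers":0.06}]' 40
python3 - <<'E'
from h import *
yaw=.2146;a=lean_axis(yaw);M=toolR(-a,[-np.sin(yaw),np.cos(yaw),0])
from cell import r;o=r.observe();p=o["eef_pos"]
U=toolR([0,0,-1],[-np.sin(yaw),np.cos(yaw),0])
n=np.array([.5435,.0799])
rel([(p+.115*a,M),([*(p+.115*a)[:2],.250],U),([*n,.010+.1+.071],U),([*n,.010+.004+.071],U)])
E
```

```text
t: 2.15
eef_pos: [0.4288, 0.3242, 0.1081]
ee_rot: [-0.28, 2.603, 0.08]
wrist_force: [-2.5, 0.3, 0.8]
width: 0.0678
grasp_force: 45.2
t [-0.0003  0.0004 -0.115 ] r [ 0.2   0.13 -0.06]
t [-0.0215  0.0005 -0.1516] r [ 2.100e-01  3.013e+01 -1.000e-02]
t [-0.0888 -0.263  -0.0338] r [ 2.100e-01  3.013e+01 -1.000e-02]
t [-0.0407 -0.2633  0.0492] r [ 2.100e-01  3.013e+01 -1.000e-02]
```

```bash
python3 -m inch '[{"tx":0,"ty":0,"tz":-0.015,"rx":0,"ry":0,"rz":0,"fingers":0.06},{"tx":0,"ty":0,"tz":-0.035,"rx":0,"ry":0,"rz":0,"fingers":0.06},{"tx":0,"ty":0,"tz":-0.055,"rx":0,"ry":0,"rz":0,"fingers":0.06},{"tx":0,"ty":0,"tz":-0.075,"rx":0,"ry":0,"rz":0,"fingers":0.06},{"tx":0,"ty":0,"tz":-0.095,"rx":0,"ry":0,"rz":0,"fingers":0.06},{"tx":0,"ty":0,"tz":-0.115,"rx":0,"ry":0,"rz":0,"fingers":0.06},{"tx":-0.005,"ty":0,"tz":-0.125,"rx":0,"ry":7.5,"rz":0,"fingers":0.06},{"tx":-0.010,"ty":0,"tz":-0.135,"rx":0,"ry":15,"rz":0,"fingers":0.06},{"tx":-0.016,"ty":0,"tz":-0.145,"rx":0,"ry":22.5,"rz":0,"fingers":0.06},{"tx":-0.0215,"ty":0,"tz":-0.1516,"rx":0.2,"ry":30.1,"rz":0,"fingers":0.06}]' 40
python3 - <<'E'
from h import *
yaw=.2146
U=toolR([0,0,-1],[-np.sin(yaw),np.cos(yaw),0])
from cell import r
c=r.camera("side");cv2.imwrite("pics/side2.png",cv2.resize(c["image"][180:420,180:480],None,fx=2,fy=2));pickle.dump(c,open("side2.pkl","wb"))
p=r.observe()["eef_pos"];W=cloud(c).reshape(-1,3)
print(fit_up(W[np.linalg.norm(W[:,:2]-p[:2],axis=1)<.06],"l",p[0],p[1],p[2]-.071,hmin=0),p)
rel([([.42,.09,.2],U),([.5435,.0799,.2],U),([.5435,.0799,.085],U)])
E
```

```text
t: 3.15
eef_pos: [0.3731, 0.3112, 0.2515]
ee_rot: [0.336, -3.121, -0.001]
wrist_force: [-0.3, -0.2, -1.6]
width: 0.0678
grasp_force: 46.3
(array([0.37138081, 0.31032766]), np.int64(2347)) [0.37690854 0.31236049 0.25190097]
t [ 0.0046 -0.2265  0.0518] r [ 0.03 -0.28 -0.1 ]
t [-0.114  -0.2624  0.0512] r [ 0.03 -0.28 -0.1 ]
t [-0.1145 -0.2625  0.1662] r [ 0.03 -0.28 -0.1 ]
```

View pics/side2.png

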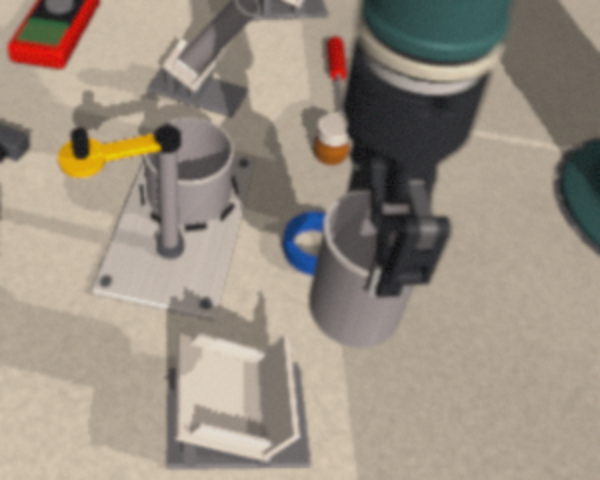

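The picture shows L held upright, its body at about (365,270), with the near finger's tip at about (395,290). I'll check how far the finger tips reach below the rim, from the depth data.

```bash
python3 - <<'E'
from h import *
from cell import r
yaw=.2146
U=toolR([0,0,-1],[-np.sin(yaw),np.cos(yaw),0])
p=r.observe()["eef_pos"]
for n in("side","top"):
    c=r.camera(n);W=cloud(c).reshape(-1,3);W=W[np.isfinite(W[:,0])]
    W=W[np.linalg.norm(W[:,:2]-p[:2],axis=1)<.075]
    # free fit xyz + tilt
    x=np.array([p[0],p[1],p[2]-.071,0,0])
    ax=lambda q:np.array([q[3],q[4],np.sqrt(1-q[3]**2-q[4]**2)])
    for tol in(.012,.006,.004,.003):
        s=np.abs(cupsdf(W,x[:3],ax(x),.07,.095))<tol
        x=least_squares(lambda q:cupsdf(W[s],q[:3],ax(q),.07,.095),x,loss="soft_l1",f_scale=.0007).x
    sd=cupsdf(W,x[:3],ax(x),.07,.095);F=W[(sd>.004)&(W[:,2]>.13)]
    print(n,x.round(4),s.sum(),p,"lowest finger pts",np.sort(F[:,2])[:30:5].round(4),"rim",x[2]+.095)
rel([([.42,.09,.2],U),([.5435,.0799,.2],U),([.5435,.0799,.085],U)])
E
```

```text
side [ 0.378   0.3109  0.1809 -0.017   0.0322] 2353 [0.37690854 0.31236049 0.25190097] lowest finger pts [0.259  0.2611 0.2653 0.2663 0.2681 0.2686] rim 0.27590129164276433
top [ 0.3781  0.3096  0.1802 -0.0277  0.0428] 568 [0.37690854 0.31236049 0.25190097] lowest finger pts [0.2666 0.3043 0.3096 0.311  0.3128 0.3134] rim 0.275175878797171
t [ 0.0022 -0.2254  0.0496] r [-0.11  0.03 -0.19]
t [-0.1164 -0.2612  0.0498] r [-0.11  0.03 -0.19]
t [-0.1163 -0.261   0.1648] r [-0.11  0.03 -0.19]
```

```bash
python3 -m inch '[{"tx":0,"ty":-0.02,"tz":0.005,"rx":-0.4,"ry":0.1,"rz":0,"fingers":0.06},{"tx":0,"ty":-0.05,"tz":0.01,"rx":-0.8,"ry":0.3,"rz":0,"fingers":0.06},{"tx":0,"ty":-0.09,"tz":0.02,"rx":-1.2,"ry":0.5,"rz":0,"fingers":0.06},{"tx":0.001,"ty":-0.13,"tz":0.03,"rx":-1.7,"ry":0.7,"rz":0,"fingers":0.06},{"tx":0.002,"ty":-0.17,"tz":0.04,"rx":-2.3,"ry":0.8,"rz":0,"fingers":0.06},{"tx":0.002,"ty":-0.20,"tz":0.0496,"rx":-2.3,"ry":0.8,"rz":0,"fingers":0.06},{"tx":-0.02,"ty":-0.23,"tz":0.0496,"rx":-2.3,"ry":0.8,"rz":0,"fingers":0.06},{"tx":-0.055,"ty":-0.245,"tz":0.0496,"rx":-2.3,"ry":0.8,"rz":0,"fingers":0.06},{"tx":-0.09,"ty":-0.255,"tz":0.0496,"rx":-2.3,"ry":0.8,"rz":0,"fingers":0.06},{"tx":-0.1164,"ty":-0.2612,"tz":0.0496,"rx":-2.3,"ry":0.8,"rz":0,"fingers":0.06}]' 40
python3 -m inch '[{"tx":0,"ty":0,"tz":0,"rx":0,"ry":0,"rz":0,"fingers":0.06},{"tx":0,"ty":0,"tz":0.015,"rx":0,"ry":0,"rz":0,"fingers":0.06},{"tx":0,"ty":0,"tz":0.03,"rx":0,"ry":0,"rz":0,"fingers":0.06},{"tx":0,"ty":0,"tz":0.03,"rx":0,"ry":0,"rz":0,"fingers":0.06},{"tx":0,"ty":0,"tz":0.03,"rx":0,"ry":0,"rz":0,"fingers":0.06},{"tx":0,"ty":0,"tz":0.03,"rx":0,"ry":0,"rz":0,"fingers":0.06},{"tx":0,"ty":0,"tz":0.03,"rx":0,"ry":0,"rz":0,"fingers":0.06},{"tx":0,"ty":0,"tz":0.03,"rx":0,"ry":0,"rz":0,"fingers":0.06},{"tx":0,"ty":0,"tz":0.03,"rx":0,"ry":0,"rz":0,"fingers":0.06},{"tx":0,"ty":0,"tz":0.03,"rx":0,"ry":0,"rz":0,"fingers":0.06}]' 40
cat >> h.py <<'E'
def fit_free(W,k,x0,tols=(.012,.006,.004,.003),fix=()):
    """free pose (origin, axis xy) of an upright-ish cup"""
    d,H=D[k];x=np.array([*x0,0,0],float);ax=lambda q:np.array([q[3],q[4],np.sqrt(1-q[3]**2-q[4]**2)])
    W=W[np.linalg.norm(W[:,:2]-x[:2],axis=1)<d/2+.03]
    for tol in tols:
        s=np.abs(cupsdf(W,x[:3],ax(x),d,H))<tol
        x=least_squares(lambda q:cupsdf(W[s],q[:3],ax(q),d,H),x,loss="soft_l1",f_scale=.0007).x
    return x.round(4),s.sum()
E
python3 - <<'E'
from h import *
from cell import r
p=r.observe()["eef_pos"];print(p)
for n in("side","top"):
    c=r.camera(n);W=cloud(c).reshape(-1,3);W=W[np.isfinite(W[:,0])]
    print(n,"L",fit_free(W[W[:,2]>p[2]-.066],"l",[p[0],p[1],p[2]-.071]),"XL",fit_up(W,"xl",.5435,.0799,.01))
U=toolR([0,0,-1],[-np.sin(.2146),np.cos(.2146),0])
rel([([.5435,.0799,.090],U)])
E
```

```text
t: 4.3
eef_pos: [0.5421, 0.0797, 0.1993]
ee_rot: [0.332, -3.106, -0.055]
wrist_force: [0.1, -0.4, -1.4]
width: 0.0681
grasp_force: 46.4
t: 5.3
eef_pos: [0.5415, 0.0812, 0.1702]
ee_rot: [0.333, -3.105, -0.057]
wrist_force: [-0.7, -0.1, -1.2]
width: 0.0678
grasp_force: 46.3
[0.54154784 0.08120779 0.17016236]
side L (array([0.5406, 0.0802, 0.1051, 0.0046, 0.0259]), np.int64(1184)) XL (array([0.54384689, 0.08044458]), np.int64(492))
top L (array([0.5407, 0.0815, 0.105 , 0.0053, 0.0055]), np.int64(172)) XL (array([0.54366344, 0.08027252]), np.int64(61))
t [-0.0029 -0.0048  0.0798] r [ 2.21 -0.84 -0.05]
```

```bash
python3 -m inch '[{"tx":-0.002,"ty":-0.001,"tz":0.008,"rx":0,"ry":0,"rz":0,"fingers":0.06},{"tx":-0.004,"ty":-0.0015,"tz":0.02,"rx":0,"ry":0,"rz":0,"fingers":0.06},{"tx":-0.004,"ty":-0.002,"tz":0.032,"rx":0,"ry":0,"rz":0,"fingers":0.06},{"tx":-0.004,"ty":-0.0025,"tz":0.044,"rx":0,"ry":0,"rz":0,"fingers":0.06},{"tx":-0.004,"ty":-0.003,"tz":0.055,"rx":0,"ry":0,"rz":0,"fingers":0.06},{"tx":-0.004,"ty":-0.0035,"tz":0.064,"rx":0,"ry":0,"rz":0,"fingers":0.06},{"tx":-0.004,"ty":-0.004,"tz":0.072,"rx":0,"ry":0,"rz":0,"fingers":0.06},{"tx":-0.004,"ty":-0.004,"tz":0.078,"rx":0,"ry":0,"rz":0,"fingers":0.06},{"tx":-0.004,"ty":-0.0045,"tz":0.080,"rx":0,"ry":0,"rz":0,"fingers":0.06},{"tx":-0.004,"ty":-0.0045,"tz":0.080,"rx":0,"ry":0,"rz":0,"fingers":0.06}]' 40
python3 -m inch '[{"tx":0,"ty":0,"tz":0.0003,"rx":0,"ry":0,"rz":0,"fingers":0.06},{"tx":0,"ty":0,"tz":0.0006,"rx":0,"ry":0,"rz":0,"fingers":0.06},{"tx":0,"ty":0,"tz":0.001,"rx":0,"ry":0,"rz":0,"fingers":0.06},{"tx":0,"ty":0,"tz":0.0014,"rx":0,"ry":0,"rz":0,"fingers":0.06},{"tx":0,"ty":0,"tz":0.0018,"rx":0,"ry":0,"rz":0,"fingers":0.06},{"tx":0,"ty":0,"tz":0.0021,"rx":0,"ry":0,"rz":0,"fingers":0.06},{"tx":0,"ty":0,"tz":0.0024,"rx":0,"ry":0,"rz":0,"fingers":0.06},{"tx":0,"ty":0,"tz":0.0027,"rx":0,"ry":0,"rz":0,"fingers":0.06},{"tx":0,"ty":0,"tz":0.003,"rx":0,"ry":0,"rz":0,"fingers":0.06},{"tx":0,"ty":0,"tz":0.003,"rx":0,"ry":0,"rz":0,"fingers":0.06}]' 40
python3 - <<'E'
from h import *
from cell import r
p=r.observe();print(p["eef_pos"],p["wrist_force"]);p=p["eef_pos"]
for n in("side","top"):
    c=r.camera(n);W=cloud(c).reshape(-1,3);W=W[np.isfinite(W[:,0])]
    print(n,"L",fit_free(W[W[:,2]>.085],"l",[p[0],p[1],p[2]-.071]))
E
```

```text
t: 6.4
eef_pos: [0.5443, 0.0804, 0.0895]
ee_rot: [0.333, -3.104, -0.057]
wrist_force: [0.1, -0.8, -1.2]
width: 0.0676
grasp_force: 46.4
t: 7.4
eef_pos: [0.5443, 0.0806, 0.0867]
ee_rot: [0.333, -3.104, -0.057]
wrist_force: [-0.7, -0.2, -1.9]
width: 0.0678
grasp_force: 46.4
[0.54427922 0.08056482 0.08667927] [-0.7190073  -0.20234774 -1.92619745]
side L (array([0.54  , 0.0705, 0.078 , 0.1679, 0.4462]), np.int64(354))
top L (array([ 0.544 ,  0.0844,  0.0181, -0.0025, -0.0352]), np.int64(58))
```

```bash
python3 -m inch '[{"tx":0,"ty":0,"tz":0.0003,"rx":0,"ry":0,"rz":0,"fingers":0.06},{"tx":0,"ty":0,"tz":0.0006,"rx":0,"ry":0,"rz":0,"fingers":0.06},{"tx":0,"ty":0,"tz":0.0009,"rx":0,"ry":0,"rz":0,"fingers":0.06},{"tx":0,"ty":0,"tz":0.0012,"rx":0,"ry":0,"rz":0,"fingers":0.06},{"tx":0,"ty":0,"tz":0.0015,"rx":0,"ry":0,"rz":0,"fingers":0.06},{"tx":0,"ty":0,"tz":0.0017,"rx":0,"ry":0,"rz":0,"fingers":0.06},{"tx":0,"ty":0,"tz":0.0019,"rx":0,"ry":0,"rz":0,"fingers":0.06},{"tx":0,"ty":0,"tz":0.002,"rx":0,"ry":0,"rz":0,"fingers":0.06},{"tx":0,"ty":0,"tz":0.002,"rx":0,"ry":0,"rz":0,"fingers":0.06},{"tx":0,"ty":0,"tz":0.002,"rx":0,"ry":0,"rz":0,"fingers":0.06}]' 40
```

```text
t: 8.5
eef_pos: [0.5447, 0.0807, 0.0866]
ee_rot: [0.333, -3.105, -0.057]
wrist_force: [-5.8, -0.2, 10.7]
width: 0.0675
grasp_force: 47.8
```

```bash
python3 -m inch '[{"tx":0,"ty":0,"tz":0.0002,"rx":0,"ry":0,"rz":0,"fingers":0.06},{"tx":0,"ty":0,"tz":0.0004,"rx":0,"ry":0,"rz":0,"fingers":0.06},{"tx":0,"ty":0,"tz":0.0006,"rx":0,"ry":0,"rz":0,"fingers":0.06},{"tx":0,"ty":0,"tz":0.0008,"rx":0,"ry":0,"rz":0,"fingers":0.06},{"tx":0,"ty":0,"tz":0.001,"rx":0,"ry":0,"rz":0,"fingers":0.06},{"tx":0,"ty":0,"tz":0.0012,"rx":0,"ry":0,"rz":0,"fingers":0.06},{"tx":0,"ty":0,"tz":0.0014,"rx":0,"ry":0,"rz":0,"fingers":0.06},{"tx":0,"ty":0,"tz":0.0015,"rx":0,"ry":0,"rz":0,"fingers":0.06},{"tx":0,"ty":0,"tz":0.0015,"rx":0,"ry":0,"rz":0,"fingers":0.06},{"tx":0,"ty":0,"tz":0.0015,"rx":0,"ry":0,"rz":0,"fingers":0.06}]' 40
```

```text
t: 9.5
eef_pos: [0.5449, 0.0807, 0.0867]
ee_rot: [0.333, -3.106, -0.057]
wrist_force: [-7.5, -2.2, 19.3]
width: 0.0679
grasp_force: 48.8
```

```bash
python3 -m inch '[{"tx":0,"ty":0,"tz":-0.0015,"rx":0,"ry":0,"rz":0,"fingers":0.06},{"tx":0,"ty":0,"tz":-0.0028,"rx":0,"ry":0,"rz":0,"fingers":0.06},{"tx":0,"ty":0,"tz":-0.0028,"rx":0,"ry":0,"rz":0,"fingers":0.069},{"tx":0,"ty":0,"tz":-0.0028,"rx":0,"ry":0,"rz":0,"fingers":0.072},{"tx":0,"ty":0,"tz":-0.0028,"rx":0,"ry":0,"rz":0,"fingers":0.076},{"tx":0,"ty":0,"tz":-0.0028,"rx":0,"ry":0,"rz":0,"fingers":0.08},{"tx":0,"ty":0,"tz":-0.0028,"rx":0,"ry":0,"rz":0,"fingers":0.08},{"tx":0,"ty":0,"tz":-0.02,"rx":0,"ry":0,"rz":0,"fingers":0.08},{"tx":0,"ty":0,"tz":-0.045,"rx":0,"ry":0,"rz":0,"fingers":0.08},{"tx":0,"ty":0,"tz":-0.08,"rx":0,"ry":0,"rz":0,"fingers":0.08}]' 20
python3 - <<'E'
from h import *
from cell import r
for n in("side","top"):
    c=r.camera(n);W=cloud(c).reshape(-1,3);W=W[np.isfinite(W[:,0])]
    print(n,"L",fit_free(W[W[:,2]>.086],"l",[.544,.081,.014]),"XL",fit_up(W,"xl",.5435,.0799,.01))
    if n=="side":cv2.imwrite("pics/side3.png",cv2.resize(c["image"][180:420,180:480],None,fx=2,fy=2))
p=r.observe()["eef_pos"];print(p)
o=np.array([.4771,-.3188,.045]);yaw=.2803;a=lean_axis(yaw);m=o+.118*a
M=toolR(-a,[-np.sin(yaw),np.cos(yaw),0])
rel([([.40,.06,.28],toolR([0,0,-1],[-np.sin(yaw),np.cos(yaw),0])),(m+.06*a,M),(m-.021*a,M)])
E
```

```text
t: 10.5
eef_pos: [0.5441, 0.0779, 0.1614]
ee_rot: [0.332, -3.099, -0.058]
wrist_force: [0.3, 0.4, -0.3]
width: 0.0801
grasp_force: 0.0
side L (array([ 0.5485,  0.0842,  0.0181, -0.0609, -0.0376]), np.int64(394)) XL (array([0.54392319, 0.08008933]), np.int64(496))
top L (array([ 0.5456,  0.0818,  0.0189, -0.0269, -0.0114]), np.int64(66)) XL (array([0.54375588, 0.08018419]), np.int64(88))
[0.55016581 0.0784107  0.16858169]
t [ 0.1512  0.018  -0.1101] r [ 2.17 -0.2  -3.83]
t [ 0.2446 -0.3772 -0.0437] r [  1.12 -30.18  -4.31]
t [ 0.2038 -0.3772  0.0263] r [  1.12 -30.18  -4.31]
```

View pics/side3.png

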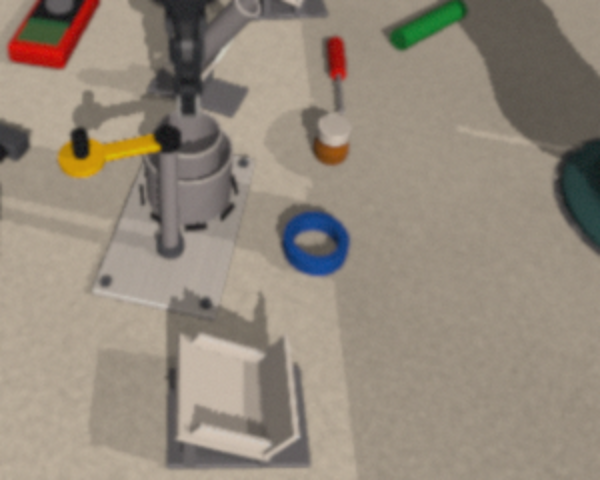

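The crop shows L standing upright inside XL at about (195,140), with the lip undisturbed and the keeper still open. Next is M.

```bash
python3 -m inch '[{"tx":0.01,"ty":0,"tz":-0.03,"rx":0.5,"ry":0,"rz":-1,"fingers":0.0854},{"tx":0.04,"ty":0,"tz":-0.065,"rx":1,"ry":0,"rz":-2,"fingers":0.0854},{"tx":0.08,"ty":0,"tz":-0.09,"rx":1.5,"ry":0,"rz":-3,"fingers":0.0854},{"tx":0.12,"ty":-0.02,"tz":-0.105,"rx":2,"ry":0,"rz":-4,"fingers":0.0854},{"tx":0.145,"ty":-0.06,"tz":-0.105,"rx":2,"ry":-4,"rz":-4,"fingers":0.0854},{"tx":0.16,"ty":-0.105,"tz":-0.1,"rx":1.8,"ry":-10,"rz":-4,"fingers":0.0854},{"tx":0.175,"ty":-0.15,"tz":-0.09,"rx":1.6,"ry":-16,"rz":-4.2,"fingers":0.0854},{"tx":0.19,"ty":-0.195,"tz":-0.085,"rx":1.4,"ry":-22,"rz":-4.3,"fingers":0.0854},{"tx":0.205,"ty":-0.24,"tz":-0.075,"rx":1.2,"ry":-27,"rz":-4.3,"fingers":0.0854},{"tx":0.22,"ty":-0.285,"tz":-0.065,"rx":1.1,"ry":-30.2,"rz":-4.3,"fingers":0.0854}]' 20
python3 - <<'E'
from h import *
from cell import r
for n in("side","top"):
    c=r.camera(n);W=cloud(c).reshape(-1,3);W=W[np.isfinite(W[:,0])]
    print(n,"L",fit_free(W[(W[:,2]>.086)&(W[:,2]<.15)],"l",[.544,.081,.014]),"M",fit_lean(W[np.hypot(W[:,0]-.45,W[:,1]+.325)<.09],"m",[.4771,-.3188,.28]))
p=r.observe()["eef_pos"];print(p)
o=np.array([.4771,-.3188,.045]);yaw=.2803;a=lean_axis(yaw);m=o+.118*a
M=toolR(-a,[-np.sin(yaw),np.cos(yaw),0])
rel([(m+.06*a,M),(m-.021*a,M)])
E
```

```text
t: 11.6
eef_pos: [0.434, -0.1488, 0.2488]
ee_rot: [-0.277, 2.675, 0.026]
wrist_force: [-0.0, -0.1, 0.2]
width: 0.0853
grasp_force: 0.0
side L (array([ 0.5435,  0.0793,  0.0155, -0.0086,  0.0057]), np.int64(435)) M (array([ 0.47601132, -0.32034335,  0.27021742]), np.int64(350), np.float64(0.0007478776021587249))
top L (array([ 0.5429,  0.0811,  0.0199,  0.0081, -0.0009]), np.int64(182)) M (array([ 0.47757834, -0.31854026,  0.2559024 ]), np.int64(581), np.float64(0.0006975562300868335))
[ 0.43454202 -0.1466152   0.24930628]
t [ 0.0981 -0.1824  0.0136] r [-3.31 -4.24 -3.04]
t [ 0.0922 -0.1776  0.0942] r [-3.31 -4.24 -3.04]
```

```bash
python3 -m inch '[{"tx":0.03,"ty":-0.04,"tz":0.002,"rx":-1,"ry":-1,"rz":-1,"fingers":0.0854},{"tx":0.06,"ty":-0.08,"tz":0.005,"rx":-2,"ry":-2,"rz":-2,"fingers":0.0854},{"tx":0.085,"ty":-0.12,"tz":0.009,"rx":-3,"ry":-4,"rz":-3,"fingers":0.0854},{"tx":0.0981,"ty":-0.16,"tz":0.0136,"rx":-3.3,"ry":-4.2,"rz":-3,"fingers":0.0854},{"tx":0.0981,"ty":-0.1824,"tz":0.0136,"rx":-3.3,"ry":-4.2,"rz":-3,"fingers":0.0854},{"tx":0.0981,"ty":-0.1824,"tz":0.0136,"rx":-3.3,"ry":-4.2,"rz":-3,"fingers":0.0854},{"tx":0.0981,"ty":-0.1824,"tz":0.0136,"rx":-3.3,"ry":-4.2,"rz":-3,"fingers":0.0854},{"tx":0.0981,"ty":-0.1824,"tz":0.0136,"rx":-3.3,"ry":-4.2,"rz":-3,"fingers":0.0854},{"tx":0.0981,"ty":-0.1824,"tz":0.0136,"rx":-3.3,"ry":-4.2,"rz":-3,"fingers":0.0854},{"tx":0.0981,"ty":-0.1824,"tz":0.0136,"rx":-3.3,"ry":-4.2,"rz":-3,"fingers":0.0854}]' 20
python3 - <<'E'
from h import *
from cell import r
o=np.array([.4771,-.3192,.045]);yaw=.274;a=lean_axis(yaw);m=o+.118*a
M=toolR(-a,[-np.sin(yaw),np.cos(yaw),0])
rel([(m+.06*a,M),(m-.021*a,M)])
E
```

```text
t: 12.7
eef_pos: [0.4789, -0.1618, 0.2619]
ee_rot: [-0.296, 2.661, 0.036]
wrist_force: [0.3, -0.3, 0.5]
width: 0.0851
grasp_force: 0.0
t [ 0.141  -0.157   0.0038] r [-2.78 -3.46 -2.27]
t [ 0.1362 -0.153   0.0846] r [-2.78 -3.46 -2.27]
```

```bash
python3 - <<'E'
from cell import r
o=r.observe();print(o["joint_positions"].round(3),o["joint_vel"].round(3),o["eef_pos"],o["ee_rot"],o["effort"].round(1))
E
```

```text
[-0.59  -0.333  2.193  0.383  0.968 -2.552] [-0.005  0.039 -0.041  0.001  0.005 -0.001] [ 0.47889276 -0.16177966  0.26187604] [-0.29621538  2.66120142  0.03627003] [  0.1 -20.3 -38.6   1.6  -1.4  -0. ]
```

J6 was at its limit, so I take the equivalent half-turn grasp. Turning +z moves J6 back towards the middle of its range.

```bash
python3 -m inch '[{"tx":0.01,"ty":0,"tz":0,"rx":0,"ry":0,"rz":8.5,"fingers":0.0854},{"tx":0.03,"ty":-0.015,"tz":0,"rx":0,"ry":0,"rz":17,"fingers":0.0854},{"tx":0.05,"ty":-0.035,"tz":0,"rx":0,"ry":0,"rz":25.5,"fingers":0.0854},{"tx":0.07,"ty":-0.055,"tz":0,"rx":0,"ry":0,"rz":34,"fingers":0.0854},{"tx":0.09,"ty":-0.075,"tz":0,"rx":0,"ry":0,"rz":42.5,"fingers":0.0854},{"tx":0.11,"ty":-0.095,"tz":0,"rx":0,"ry":0,"rz":51,"fingers":0.0854},{"tx":0.125,"ty":-0.115,"tz":0,"rx":0,"ry":0,"rz":59.5,"fingers":0.0854},{"tx":0.141,"ty":-0.135,"tz":0.002,"rx":0,"ry":0,"rz":68,"fingers":0.0854},{"tx":0.141,"ty":-0.15,"tz":0.0038,"rx":0,"ry":0,"rz":76.5,"fingers":0.0854},{"tx":0.141,"ty":-0.157,"tz":0.0038,"rx":0,"ry":0,"rz":85,"fingers":0.0854}]' 20
python3 -m inch '[{"tx":0,"ty":0,"tz":0,"rx":0,"ry":0,"rz":8.5,"fingers":0.0854},{"tx":0,"ty":0,"tz":0,"rx":0,"ry":0,"rz":17,"fingers":0.0854},{"tx":0,"ty":0,"tz":0,"rx":0,"ry":0,"rz":25.5,"fingers":0.0854},{"tx":0,"ty":0,"tz":0,"rx":0,"ry":0,"rz":34,"fingers":0.0854},{"tx":0,"ty":0,"tz":0,"rx":0,"ry":0,"rz":42.5,"fingers":0.0854},{"tx":0,"ty":0,"tz":0,"rx":0,"ry":0,"rz":51,"fingers":0.0854},{"tx":0,"ty":0,"tz":0,"rx":0,"ry":0,"rz":59.5,"fingers":0.0854},{"tx":0,"ty":0,"tz":0,"rx":0,"ry":0,"rz":68,"fingers":0.0854},{"tx":0,"ty":0,"tz":0,"rx":0,"ry":0,"rz":76.5,"fingers":0.0854},{"tx":0,"ty":0,"tz":0,"rx":0,"ry":0,"rz":85,"fingers":0.0854}]' 20
python3 - <<'E'
from h import *
from cell import r
print(r.observe()["joint_positions"].round(3))
o=np.array([.4771,-.3192,.045]);yaw=.274;a=lean_axis(yaw);m=o+.118*a
M=toolR(-a,[np.sin(yaw),-np.cos(yaw),0])
rel([(m+.06*a,M),(m-.021*a,M)])
E
```

```text
t: 13.7
eef_pos: [0.3908, -0.3447, 0.1986]
ee_rot: [1.649, 2.238, 0.472]
wrist_force: [-0.3, -0.2, 0.3]
width: 0.0853
grasp_force: 0.0
t: 14.7
eef_pos: [0.3912, -0.3433, 0.1991]
ee_rot: [2.987, 0.59, 0.72]
wrist_force: [-0.1, 0.6, 0.0]
width: 0.0854
grasp_force: 0.0
[-1.056 -0.137  2.161  0.519  1.014 -0.131]
t [0.0002 0.0001 0.0001] r [2.49 3.68 7.36]
t [ 0.0056 -0.0031  0.0808] r [2.49 3.68 7.36]
```

```bash
python3 -m inch '[{"tx":0,"ty":0,"tz":0,"rx":1.2,"ry":1.8,"rz":3.7,"fingers":0.0854},{"tx":0,"ty":0,"tz":0,"rx":2.5,"ry":3.7,"rz":7.4,"fingers":0.0854},{"tx":0.001,"ty":-0.0006,"tz":0.015,"rx":2.5,"ry":3.7,"rz":7.4,"fingers":0.0854},{"tx":0.0024,"ty":-0.0014,"tz":0.035,"rx":2.5,"ry":3.7,"rz":7.4,"fingers":0.0854},{"tx":0.0038,"ty":-0.0022,"tz":0.055,"rx":2.5,"ry":3.7,"rz":7.4,"fingers":0.0854},{"tx":0.005,"ty":-0.0027,"tz":0.072,"rx":2.5,"ry":3.7,"rz":7.4,"fingers":0.0854},{"tx":0.0056,"ty":-0.0031,"tz":0.0808,"rx":2.5,"ry":3.7,"rz":7.4,"fingers":0.0854},{"tx":0.0056,"ty":-0.0031,"tz":0.0808,"rx":2.5,"ry":3.7,"rz":7.4,"fingers":0.04},{"tx":0.0056,"ty":-0.0031,"tz":0.0808,"rx":2.5,"ry":3.7,"rz":7.4,"fingers":0.04},{"tx":0.0056,"ty":-0.0031,"tz":0.0808,"rx":2.5,"ry":3.7,"rz":7.4,"fingers":0.04}]' 40
python3 -m inch '[{"tx":0,"ty":0,"tz":0,"rx":0,"ry":0,"rz":0,"fingers":0.04},{"tx":0,"ty":0,"tz":0,"rx":0,"ry":0,"rz":0,"fingers":0.04},{"tx":0,"ty":0,"tz":0,"rx":0,"ry":0,"rz":0,"fingers":0.04},{"tx":0,"ty":0,"tz":0,"rx":0,"ry":0,"rz":0,"fingers":0.04},{"tx":0,"ty":0,"tz":-0.005,"rx":0,"ry":0,"rz":0,"fingers":0.04},{"tx":0,"ty":0,"tz":-0.02,"rx":0,"ry":0,"rz":0,"fingers":0.04},{"tx":0,"ty":0,"tz":-0.04,"rx":0,"ry":0,"rz":0,"fingers":0.04},{"tx":0,"ty":0,"tz":-0.06,"rx":0,"ry":0,"rz":0,"fingers":0.04},{"tx":0,"ty":0,"tz":-0.08,"rx":0,"ry":0,"rz":0,"fingers":0.04},{"tx":0,"ty":0,"tz":-0.1,"rx":0,"ry":0,"rz":0,"fingers":0.04}]' 40
python3 - <<'E'
from h import *
from cell import r
c=r.camera("side");cv2.imwrite("pics/side4.png",cv2.resize(c["image"][80:320,230:530],None,fx=2,fy=2))
yaw=.274;U=toolR([0,0,-1],[np.sin(yaw),-np.cos(yaw),0]);p=r.observe()["eef_pos"];a=lean_axis(yaw)
M=toolR(-a,[np.sin(yaw),-np.cos(yaw),0])
print(p);rel([(p+.04*a,M),([p[0],p[1],.30],U),([.42,-.02,.30],U)])
E
```

```text
t: 15.7
eef_pos: [0.4308, -0.333, 0.1304]
ee_rot: [-2.941, -0.415, -0.79]
wrist_force: [0.1, -0.5, -0.9]
width: 0.0501
grasp_force: 41.6
t: 16.7
eef_pos: [0.3813, -0.3451, 0.2153]
ee_rot: [-2.939, -0.414, -0.786]
wrist_force: [-0.4, -0.2, -1.1]
width: 0.0502
grasp_force: 42.0
[ 0.38146676 -0.34711288  0.21869292]
t [-0.      0.0001 -0.04  ] r [0.14 0.01 0.41]
t [ 0.0406  0.0005 -0.0704] r [  0.25 -29.99   0.36]
t [ 0.1516 -0.3034 -0.0084] r [  0.25 -29.99   0.36]
```

View pics/side4.png

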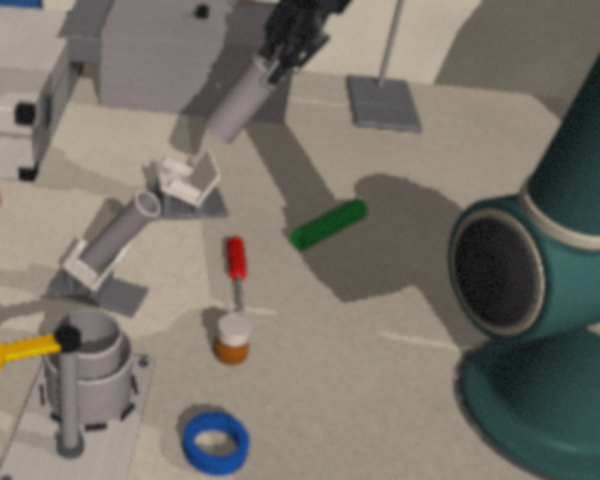

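M is in the gripper, clear of its cradle, at (245,100). I'll turn it upright and carry it high towards the nest.

```bash
python3 -m inch '[{"tx":0,"ty":0,"tz":-0.02,"rx":0,"ry":-3,"rz":0,"fingers":0.04},{"tx":0.005,"ty":0,"tz":-0.04,"rx":0,"ry":-9,"rz":0,"fingers":0.04},{"tx":0.015,"ty":0,"tz":-0.055,"rx":0.1,"ry":-15,"rz":0.1,"fingers":0.04},{"tx":0.03,"ty":0,"tz":-0.065,"rx":0.2,"ry":-22,"rz":0.2,"fingers":0.04},{"tx":0.0406,"ty":-0.01,"tz":-0.0704,"rx":0.25,"ry":-28,"rz":0.36,"fingers":0.04},{"tx":0.05,"ty":-0.04,"tz":-0.065,"rx":0.25,"ry":-30,"rz":0.36,"fingers":0.04},{"tx":0.065,"ty":-0.08,"tz":-0.056,"rx":0.25,"ry":-30,"rz":0.36,"fingers":0.04},{"tx":0.08,"ty":-0.12,"tz":-0.047,"rx":0.25,"ry":-30,"rz":0.36,"fingers":0.04},{"tx":0.096,"ty":-0.155,"tz":-0.039,"rx":0.25,"ry":-30,"rz":0.36,"fingers":0.04},{"tx":0.11,"ty":-0.185,"tz":-0.031,"rx":0.25,"ry":-30,"rz":0.36,"fingers":0.04}]' 40
python3 - <<'E'
from h import *
from cell import r
r.camera("top") # settle
r.camera("top")
yaw=.274;U=toolR([0,0,-1],[np.sin(yaw),-np.cos(yaw),0]);p=r.observe()["eef_pos"];print(p,r.observe()["joint_positions"].round(2))
for n in("side","top"):
    c=r.camera(n);W=cloud(c).reshape(-1,3);W=W[np.isfinite(W[:,0])]
    print(n,"M",fit_free(W[W[:,2]>.16],"m",[p[0],p[1],p[2]-.097]))
rel([([.5432,.0802,.29],U),([.5432,.0802,.225],U)])
E
```

```text
t: 17.75
eef_pos: [0.4076, -0.1434, 0.296]
ee_rot: [-3.107, -0.43, 0.002]
wrist_force: [0.8, -0.9, -0.8]
width: 0.0502
grasp_force: 42.2
[ 0.4080382  -0.14188793  0.29602181] [-0.4  -0.24  2.    0.    1.39  0.89]
side M (array([ 4.085e-01, -1.416e-01,  1.994e-01, -1.690e-02,  2.000e-04]), np.int64(1018))
top M (array([ 0.4111, -0.1433,  0.1991, -0.1025,  0.0244]), np.int64(6))
t [ 0.1919 -0.1795  0.0067] r [-0.22  0.06  0.17]
t [ 0.1919 -0.1792  0.0717] r [-0.22  0.06  0.17]
```

```bash
python3 -m inch '[{"tx":0.02,"ty":-0.019,"tz":0,"rx":0,"ry":0,"rz":0,"fingers":0.04},{"tx":0.05,"ty":-0.047,"tz":0,"rx":0,"ry":0,"rz":0,"fingers":0.04},{"tx":0.08,"ty":-0.075,"tz":0,"rx":0,"ry":0,"rz":0,"fingers":0.04},{"tx":0.11,"ty":-0.103,"tz":0,"rx":0,"ry":0,"rz":0,"fingers":0.04},{"tx":0.14,"ty":-0.131,"tz":0.006,"rx":0,"ry":0,"rz":0,"fingers":0.04},{"tx":0.165,"ty":-0.155,"tz":0.006,"rx":0,"ry":0,"rz":0,"fingers":0.04},{"tx":0.185,"ty":-0.173,"tz":0.02,"rx":-0.2,"ry":0,"rz":0,"fingers":0.04},{"tx":0.1919,"ty":-0.1795,"tz":0.04,"rx":-0.2,"ry":0,"rz":0,"fingers":0.04},{"tx":0.1919,"ty":-0.1792,"tz":0.06,"rx":-0.2,"ry":0,"rz":0,"fingers":0.04},{"tx":0.1919,"ty":-0.1792,"tz":0.0717,"rx":-0.2,"ry":0,"rz":0,"fingers":0.04}]' 40
python3 - <<'E'
from h import *
from cell import r
r.camera("top");r.camera("top")
yaw=.274;U=toolR([0,0,-1],[np.sin(yaw),-np.cos(yaw),0]);p=r.observe()["eef_pos"];print(p,r.observe()["joint_positions"].round(2))
for n in("side","top"):
    c=r.camera(n);W=cloud(c).reshape(-1,3);W=W[np.isfinite(W[:,0])]
    Q=W[np.hypot(W[:,0]-.543,W[:,1]-.08)<.06]
    print(n,"M",fit_free(Q[Q[:,2]>.12],"m",[p[0],p[1],p[2]-.0966]),"L",fit_up(Q[Q[:,2]<.113],"l",.543,.08,.014,hmin=.8))
rel([([.5432,.0802,.225],U),([.5432,.0802,.122],U)])
E
```

```text
t: 18.95
eef_pos: [0.5434, 0.0779, 0.2231]
ee_rot: [3.112, 0.428, -0.006]
wrist_force: [-0.1, 0.0, -0.8]
width: 0.0501
grasp_force: 42.4
[0.54258859 0.07771824 0.22305281] [ 0.1   0.03  1.88 -0.    1.23  1.39]
side M (array([ 0.5457,  0.0787,  0.1261, -0.0648, -0.0028]), np.int64(1109)) L (array([0.54270027, 0.07947965]), np.int64(207))
top M (array([ 0.5431,  0.0781,  0.1273, -0.0081, -0.0016]), np.int64(70)) L (array([0.54368343, 0.08118772]), np.int64(33))
t [-0.0004 -0.0023  0.0011] r [ 0.01  0.01 -0.05]
t [-0.0004 -0.0023  0.1041] r [ 0.01  0.01 -0.05]
```

```bash
python3 -m inch '[{"tx":0,"ty":-0.002,"tz":0.005,"rx":0,"ry":0,"rz":0,"fingers":0.04},{"tx":0,"ty":-0.002,"tz":0.018,"rx":0,"ry":0,"rz":0,"fingers":0.04},{"tx":0,"ty":-0.002,"tz":0.032,"rx":0,"ry":0,"rz":0,"fingers":0.04},{"tx":0,"ty":-0.002,"tz":0.047,"rx":0,"ry":0,"rz":0,"fingers":0.04},{"tx":0,"ty":-0.002,"tz":0.062,"rx":0,"ry":0,"rz":0,"fingers":0.04},{"tx":0,"ty":-0.002,"tz":0.076,"rx":0,"ry":0,"rz":0,"fingers":0.04},{"tx":0,"ty":-0.002,"tz":0.088,"rx":0,"ry":0,"rz":0,"fingers":0.04},{"tx":0,"ty":-0.002,"tz":0.097,"rx":0,"ry":0,"rz":0,"fingers":0.04},{"tx":0,"ty":-0.002,"tz":0.102,"rx":0,"ry":0,"rz":0,"fingers":0.04},{"tx":0,"ty":-0.002,"tz":0.102,"rx":0,"ry":0,"rz":0,"fingers":0.04}]' 40
python3 -m inch '[{"tx":0,"ty":0,"tz":0.0003,"rx":0,"ry":0,"rz":0,"fingers":0.04},{"tx":0,"ty":0,"tz":0.0006,"rx":0,"ry":0,"rz":0,"fingers":0.04},{"tx":0,"ty":0,"tz":0.001,"rx":0,"ry":0,"rz":0,"fingers":0.04},{"tx":0,"ty":0,"tz":0.0014,"rx":0,"ry":0,"rz":0,"fingers":0.04},{"tx":0,"ty":0,"tz":0.0018,"rx":0,"ry":0,"rz":0,"fingers":0.04},{"tx":0,"ty":0,"tz":0.0021,"rx":0,"ry":0,"rz":0,"fingers":0.04},{"tx":0,"ty":0,"tz":0.0024,"rx":0,"ry":0,"rz":0,"fingers":0.04},{"tx":0,"ty":0,"tz":0.0027,"rx":0,"ry":0,"rz":0,"fingers":0.04},{"tx":0,"ty":0,"tz":0.003,"rx":0,"ry":0,"rz":0,"fingers":0.04},{"tx":0,"ty":0,"tz":0.003,"rx":0,"ry":0,"rz":0,"fingers":0.04}]' 40
```

```text
t: 20.15
eef_pos: [0.5431, 0.0809, 0.1231]
ee_rot: [-3.112, -0.43, 0.002]
wrist_force: [0.0, 0.1, -1.7]
width: 0.05
grasp_force: 42.4
t: 21.15
eef_pos: [0.5435, 0.0809, 0.1209]
ee_rot: [3.112, 0.43, 0.0]
wrist_force: [-0.3, 0.1, -1.8]
width: 0.0501
grasp_force: 42.4
```

```bash
python3 -m inch '[{"tx":0,"ty":0,"tz":0.0003,"rx":0,"ry":0,"rz":0,"fingers":0.04},{"tx":0,"ty":0,"tz":0.0006,"rx":0,"ry":0,"rz":0,"fingers":0.04},{"tx":0,"ty":0,"tz":0.001,"rx":0,"ry":0,"rz":0,"fingers":0.04},{"tx":0,"ty":0,"tz":0.0014,"rx":0,"ry":0,"rz":0,"fingers":0.04},{"tx":0,"ty":0,"tz":0.0018,"rx":0,"ry":0,"rz":0,"fingers":0.04},{"tx":0,"ty":0,"tz":0.0021,"rx":0,"ry":0,"rz":0,"fingers":0.04},{"tx":0,"ty":0,"tz":0.0024,"rx":0,"ry":0,"rz":0,"fingers":0.04},{"tx":0,"ty":0,"tz":0.0027,"rx":0,"ry":0,"rz":0,"fingers":0.04},{"tx":0,"ty":0,"tz":0.003,"rx":0,"ry":0,"rz":0,"fingers":0.04},{"tx":0,"ty":0,"tz":0.003,"rx":0,"ry":0,"rz":0,"fingers":0.04}]' 40
```

```text
t: 22.15
eef_pos: [0.5435, 0.0809, 0.118]
ee_rot: [3.112, 0.43, 0.0]
wrist_force: [-0.6, -0.6, -1.4]
width: 0.0504
grasp_force: 42.4
```

```bash
python3 -m inch '[{"tx":0,"ty":0,"tz":0.0003,"rx":0,"ry":0,"rz":0,"fingers":0.04},{"tx":0,"ty":0,"tz":0.0006,"rx":0,"ry":0,"rz":0,"fingers":0.04},{"tx":0,"ty":0,"tz":0.0009,"rx":0,"ry":0,"rz":0,"fingers":0.04},{"tx":0,"ty":0,"tz":0.0012,"rx":0,"ry":0,"rz":0,"fingers":0.04},{"tx":0,"ty":0,"tz":0.0015,"rx":0,"ry":0,"rz":0,"fingers":0.04},{"tx":0,"ty":0,"tz":0.0018,"rx":0,"ry":0,"rz":0,"fingers":0.04},{"tx":0,"ty":0,"tz":0.002,"rx":0,"ry":0,"rz":0,"fingers":0.04},{"tx":0,"ty":0,"tz":0.002,"rx":0,"ry":0,"rz":0,"fingers":0.04},{"tx":0,"ty":0,"tz":0.002,"rx":0,"ry":0,"rz":0,"fingers":0.04},{"tx":0,"ty":0,"tz":0.002,"rx":0,"ry":0,"rz":0,"fingers":0.04}]' 40
```

```text
t: 23.15
eef_pos: [0.5448, 0.0812, 0.1173]
ee_rot: [-3.112, -0.43, -0.005]
wrist_force: [0.3, 0.6, 6.4]
width: 0.0498
grasp_force: 43.0
```

```bash
python3 -m inch '[{"tx":0,"ty":0,"tz":-0.001,"rx":0,"ry":0,"rz":0,"fingers":0.04},{"tx":0,"ty":0,"tz":-0.0015,"rx":0,"ry":0,"rz":0,"fingers":0.051},{"tx":0,"ty":0,"tz":-0.0015,"rx":0,"ry":0,"rz":0,"fingers":0.054},{"tx":0,"ty":0,"tz":-0.0015,"rx":0,"ry":0,"rz":0,"fingers":0.058},{"tx":0,"ty":0,"tz":-0.0015,"rx":0,"ry":0,"rz":0,"fingers":0.062},{"tx":0,"ty":0,"tz":-0.0015,"rx":0,"ry":0,"rz":0,"fingers":0.062},{"tx":0,"ty":0,"tz":-0.0015,"rx":0,"ry":0,"rz":0,"fingers":0.062},{"tx":0,"ty":0,"tz":-0.02,"rx":0,"ry":0,"rz":0,"fingers":0.062},{"tx":0,"ty":0,"tz":-0.05,"rx":0,"ry":0,"rz":0,"fingers":0.062},{"tx":0,"ty":0,"tz":-0.09,"rx":0,"ry":0,"rz":0,"fingers":0.062}]' 20
python3 - <<'E'
from h import *
from cell import r
for n in("side","top"):
    c=r.camera(n);W=cloud(c).reshape(-1,3);W=W[np.isfinite(W[:,0])]
    Q=W[np.hypot(W[:,0]-.543,W[:,1]-.08)<.06]
    print(n,"M",fit_up(Q[(Q[:,2]>.113)&(Q[:,2]<.145)],"m",.543,.08,.018,hmin=.7),"S",fit_lean(W[np.hypot(W[:,0]-.54,W[:,1]+.095)<.09],"s",[.573,-.103,-.235]))
    if n=="side":cv2.imwrite("pics/side5.png",cv2.resize(c["image"][120:360,180:480],None,fx=2,fy=2))
p=r.observe()["eef_pos"];print(p)
o=np.array([.5728,-.1032,.045]);yaw=-.235;a=lean_axis(yaw);m=o+.141*a
M=toolR(-a,[np.sin(yaw),-np.cos(yaw),0])
rel([(m+.06*a,M),(m-.020*a,M)])
E
```

```text
t: 24.15
eef_pos: [0.5417, 0.0807, 0.2046]
ee_rot: [-3.112, -0.43, 0.008]
wrist_force: [-0.3, 1.0, 0.5]
width: 0.0619
grasp_force: 0.0
side M (array([0.5459947 , 0.08072994]), np.int64(353)) S (array([ 0.57127758, -0.10285212, -0.22963532]), np.int64(388), np.float64(0.0005891584188004338))
top M (array([0.54649815, 0.08208697]), np.int64(20)) S (array([ 0.57321309, -0.10259701, -0.23294855]), np.int64(308), np.float64(0.0005634315835781022))
[0.54767767 0.08139671 0.2127046 ]
t [-0.1135  0.1355 -0.0074] r [-7.69 28.68 28.49]
t [-0.0794  0.1549  0.0623] r [-7.69 28.68 28.49]
```

View pics/side5.png

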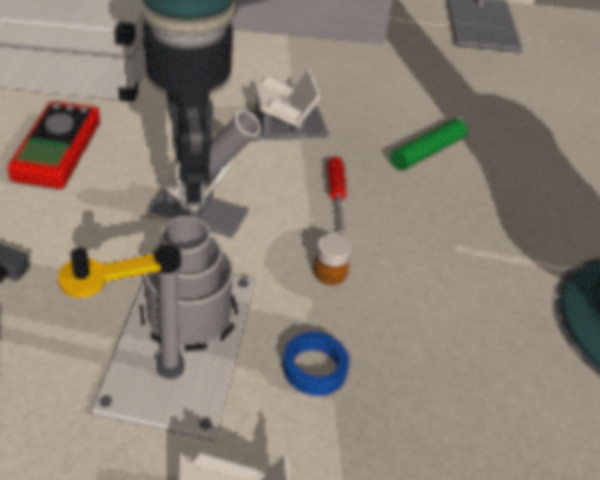

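M stands upright in L at about (190,230). Next is S.

```bash
python3 -m inch '[{"tx":-0.01,"ty":0.005,"tz":-0.03,"rx":-0.5,"ry":2,"rz":2,"fingers":0.06},{"tx":-0.03,"ty":0.025,"tz":-0.05,"rx":-1.5,"ry":7,"rz":7,"fingers":0.06},{"tx":-0.06,"ty":0.055,"tz":-0.05,"rx":-3,"ry":12.5,"rz":12.5,"fingers":0.06},{"tx":-0.085,"ty":0.085,"tz":-0.05,"rx":-5,"ry":18,"rz":18,"fingers":0.06},{"tx":-0.105,"ty":0.115,"tz":-0.04,"rx":-6.5,"ry":23.5,"rz":23.5,"fingers":0.06},{"tx":-0.1135,"ty":0.1355,"tz":-0.025,"rx":-7.7,"ry":28.7,"rz":28.5,"fingers":0.06},{"tx":-0.1135,"ty":0.1355,"tz":-0.0074,"rx":-7.7,"ry":28.7,"rz":28.5,"fingers":0.06},{"tx":-0.1135,"ty":0.1355,"tz":-0.0074,"rx":-7.7,"ry":28.7,"rz":28.5,"fingers":0.06},{"tx":-0.1135,"ty":0.1355,"tz":-0.0074,"rx":-7.7,"ry":28.7,"rz":28.5,"fingers":0.06},{"tx":-0.1135,"ty":0.1355,"tz":-0.0074,"rx":-7.7,"ry":28.7,"rz":28.5,"fingers":0.06}]' 40
python3 - <<'E'
from h import *
from cell import r
r.camera("top")
o=np.array([.5728,-.1030,.045]);yaw=-.232;a=lean_axis(yaw);m=o+.141*a
M=toolR(-a,[np.sin(yaw),-np.cos(yaw),0]);print(r.observe()["joint_positions"].round(2),r.observe()["eef_pos"])
rel([(m+.06*a,M),(m-.020*a,M)])
E
```

```text
t: 25.25
eef_pos: [0.4724, -0.0802, 0.2152]
ee_rot: [2.958, -0.347, 0.779]
wrist_force: [0.3, -1.0, 0.4]
width: 0.06
grasp_force: 0.0
[-0.21 -0.45  2.37 -0.02  0.71  1.61] [ 0.47249157 -0.08011072  0.21526662]
t [ 0.0039 -0.0008 -0.0021] r [ 0.25  0.46 -0.01]
t [ 0.0046 -0.0011  0.0779] r [ 0.25  0.46 -0.01]
```

```bash
python3 -m inch '[{"tx":0.002,"ty":0,"tz":0.008,"rx":0.2,"ry":0.4,"rz":0,"fingers":0.06},{"tx":0.004,"ty":-0.001,"tz":0.025,"rx":0.2,"ry":0.4,"rz":0,"fingers":0.06},{"tx":0.0045,"ty":-0.001,"tz":0.043,"rx":0.2,"ry":0.4,"rz":0,"fingers":0.06},{"tx":0.0045,"ty":-0.001,"tz":0.06,"rx":0.2,"ry":0.4,"rz":0,"fingers":0.06},{"tx":0.0046,"ty":-0.001,"tz":0.072,"rx":0.2,"ry":0.4,"rz":0,"fingers":0.06},{"tx":0.0046,"ty":-0.001,"tz":0.078,"rx":0.2,"ry":0.4,"rz":0,"fingers":0.06},{"tx":0.0046,"ty":-0.001,"tz":0.078,"rx":0.2,"ry":0.4,"rz":0,"fingers":0.024},{"tx":0.0046,"ty":-0.001,"tz":0.078,"rx":0.2,"ry":0.4,"rz":0,"fingers":0.024},{"tx":0.0046,"ty":-0.001,"tz":0.078,"rx":0.2,"ry":0.4,"rz":0,"fingers":0.024},{"tx":0.0046,"ty":-0.001,"tz":0.078,"rx":0.2,"ry":0.4,"rz":0,"fingers":0.024}]' 40
python3 -m inch '[{"tx":0,"ty":0,"tz":0,"rx":0,"ry":0,"rz":0,"fingers":0.024},{"tx":0,"ty":0,"tz":0,"rx":0,"ry":0,"rz":0,"fingers":0.024},{"tx":0,"ty":0,"tz":-0.006,"rx":0,"ry":0,"rz":0,"fingers":0.024},{"tx":0,"ty":0,"tz":-0.018,"rx":0,"ry":0,"rz":0,"fingers":0.024},{"tx":0,"ty":0,"tz":-0.033,"rx":0,"ry":0,"rz":0,"fingers":0.024},{"tx":0,"ty":0,"tz":-0.05,"rx":0,"ry":0,"rz":0,"fingers":0.024},{"tx":0,"ty":0,"tz":-0.068,"rx":0,"ry":0,"rz":0,"fingers":0.024},{"tx":0,"ty":0,"tz":-0.085,"rx":0,"ry":0,"rz":0,"fingers":0.024},{"tx":0,"ty":0,"tz":-0.1,"rx":0,"ry":0,"rz":0,"fingers":0.024},{"tx":0,"ty":0,"tz":-0.1,"rx":0,"ry":0,"rz":0,"fingers":0.024}]' 40
python3 - <<'E'
from h import *
from cell import r
r.camera("top")
p=r.observe()["eef_pos"];yaw=-.232;U=toolR([0,0,-1],[np.sin(yaw),-np.cos(yaw),0])
print(p,r.observe()["joint_positions"].round(2),r.observe()["wrist_force"])
rel([([.46,p[1],.31],U),([.5460,.0812,.31],U),([.546,.0812,.28],U)])
E
```

```text
t: 26.3
eef_pos: [0.5124, -0.0894, 0.1483]
ee_rot: [2.958, -0.347, 0.789]
wrist_force: [-0.2, -0.3, -0.9]
width: 0.0315
grasp_force: 41.7
t: 27.3
eef_pos: [0.4646, -0.0779, 0.2374]
ee_rot: [2.956, -0.346, 0.794]
wrist_force: [1.0, 0.0, -1.9]
width: 0.0315
grasp_force: 41.7
[ 0.4643397  -0.07787771  0.23598684] [-0.21 -0.5   2.36 -0.02  0.76  1.6 ] [ 0.04064936 -0.01466663 -0.70452391]
t [ 0.0333  0.0011 -0.0662] r [  0.06 -29.98  -0.07]
t [ 0.074  -0.1736 -0.0429] r [  0.06 -29.98  -0.07]
t [ 0.059  -0.1736 -0.0169] r [  0.06 -29.98  -0.07]
```

```bash
python3 -m inch '[{"tx":0.005,"ty":0,"tz":-0.015,"rx":0,"ry":-3,"rz":0,"fingers":0.024},{"tx":0.012,"ty":0,"tz":-0.03,"rx":0,"ry":-9,"rz":0,"fingers":0.024},{"tx":0.02,"ty":0,"tz":-0.045,"rx":0,"ry":-16,"rz":0,"fingers":0.024},{"tx":0.028,"ty":0,"tz":-0.057,"rx":0,"ry":-23,"rz":0,"fingers":0.024},{"tx":0.034,"ty":-0.005,"tz":-0.066,"rx":0,"ry":-29,"rz":0,"fingers":0.024},{"tx":0.042,"ty":-0.03,"tz":-0.061,"rx":0,"ry":-30,"rz":0,"fingers":0.024},{"tx":0.05,"ty":-0.065,"tz":-0.057,"rx":0,"ry":-30,"rz":0,"fingers":0.024},{"tx":0.058,"ty":-0.1,"tz":-0.052,"rx":0,"ry":-30,"rz":0,"fingers":0.024},{"tx":0.066,"ty":-0.135,"tz":-0.047,"rx":0,"ry":-30,"rz":0,"fingers":0.024},{"tx":0.074,"ty":-0.17,"tz":-0.043,"rx":0,"ry":-30,"rz":0,"fingers":0.024}]' 40
python3 - <<'E'
from h import *
from cell import r
for i in range(3): r.camera("top")
yaw=-.232;U=toolR([0,0,-1],[np.sin(yaw),-np.cos(yaw),0]);p=r.observe()["eef_pos"];print(p,r.observe()["joint_positions"].round(2))
for n in("side","top"):
    c=r.camera(n);W=cloud(c).reshape(-1,3);W=W[np.isfinite(W[:,0])]
    Q=W[np.hypot(W[:,0]-.543,W[:,1]-.08)<.06]
    print(n,"S",fit_free(Q[Q[:,2]>.15],"s",[p[0],p[1],p[2]-.121]),"M",fit_up(Q[(Q[:,2]>.113)&(Q[:,2]<.143)],"m",.546,.081,.018,hmin=.7))
    if n=="side":cv2.imwrite("pics/side6.png",cv2.resize(c["image"][60:300,180:480],None,fx=2,fy=2))
rel([([.546,.0812,.281],U),([.546,.0812,.150],U)])
E
```

```text
t: 28.35
eef_pos: [0.5456, 0.0789, 0.3066]
ee_rot: [3.119, -0.366, -0.008]
wrist_force: [1.1, -0.7, -0.8]
width: 0.0317
grasp_force: 41.7
[0.54542947 0.07929758 0.30649605] [ 0.1  -0.01  1.77  0.    1.38  1.9 ]
side S (array([ 0.5505,  0.0765,  0.1888, -0.0574,  0.0274]), np.int64(1027)) M (array([0.54579651, 0.08051879]), np.int64(349))
top S (array([ 0.5458,  0.0758,  0.1953, -0.0108,  0.0364]), np.int64(26)) M (array([0.54617969, 0.08223393]), np.int64(28))
t [ 0.0006 -0.004   0.0261] r [ 0.12  0.31 -0.05]
t [ 0.0013 -0.0043  0.1571] r [ 0.12  0.31 -0.05]
```

View pics/side6.png

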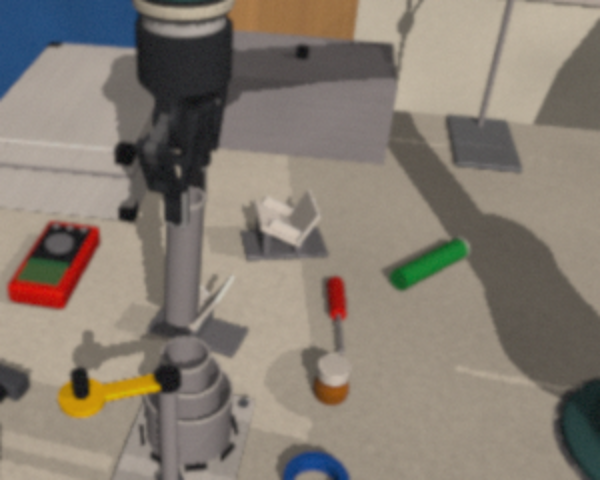

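S is in the gripper, its rim at (190,200) and its bottom at (182,325). It leans about 3.5°, so I correct the lean and look again just above the nest.

```bash
python3 -m inch '[{"tx":0.0005,"ty":-0.001,"tz":0,"rx":0.2,"ry":-1,"rz":0,"fingers":0.024},{"tx":0.001,"ty":-0.0015,"tz":0.005,"rx":0.4,"ry":-2,"rz":0,"fingers":0.024},{"tx":0.0017,"ty":-0.0022,"tz":0.012,"rx":0.6,"ry":-3,"rz":0,"fingers":0.024},{"tx":0.0017,"ty":-0.0022,"tz":0.02,"rx":0.75,"ry":-3.5,"rz":0,"fingers":0.024},{"tx":0.0017,"ty":-0.0022,"tz":0.027,"rx":0.75,"ry":-3.5,"rz":0,"fingers":0.024},{"tx":0.0017,"ty":-0.0022,"tz":0.032,"rx":0.75,"ry":-3.5,"rz":0,"fingers":0.024},{"tx":0.0017,"ty":-0.0022,"tz":0.034,"rx":0.75,"ry":-3.5,"rz":0,"fingers":0.024},{"tx":0.0017,"ty":-0.0022,"tz":0.034,"rx":0.75,"ry":-3.5,"rz":0,"fingers":0.024},{"tx":0.0017,"ty":-0.0022,"tz":0.034,"rx":0.75,"ry":-3.5,"rz":0,"fingers":0.024},{"tx":0.0017,"ty":-0.0022,"tz":0.034,"rx":0.75,"ry":-3.5,"rz":0,"fingers":0.024}]' 40
python3 - <<'E'
from h import *
from cell import r
p=r.observe()["eef_pos"];print(p)
for n in("side","top"):
    c=r.camera(n);W=cloud(c).reshape(-1,3);W=W[np.isfinite(W[:,0])]
    Q=W[np.hypot(W[:,0]-.543,W[:,1]-.08)<.06]
    f=fit_free(Q[Q[:,2]>.143],"s",[p[0],p[1],p[2]-.121]);g=fit_up(Q[(Q[:,2]>.113)&(Q[:,2]<.139)],"m",.546,.081,.018,hmin=.7)
    print(n,"S",f,"M",g)
o=R.from_rotvec(r.observe()["ee_rot"]).as_matrix();print("world down in tool",(o.T@[0,0,-1]).round(3),"dx",(o.T@[.001,0,0]*1000).round(3),"dy",(o.T@[0,.001,0]*1000).round(3))
E
```

```text
t: 29.6
eef_pos: [0.5473, 0.0796, 0.275]
ee_rot: [-3.099, 0.363, 0.096]
wrist_force: [-0.9, 0.6, -0.4]
width: 0.0313
grasp_force: 41.7
[0.54725592 0.07959311 0.27500411]
side S (array([0.5462, 0.0798, 0.1566, 0.0185, 0.0089]), np.int64(989)) M (array([0.54584322, 0.08088934]), np.int64(255))
top S (array([ 0.5451,  0.0801,  0.1578,  0.0161, -0.0133]), np.int64(152)) M (array([0.54656381, 0.08203315]), np.int64(43))
world down in tool [0.064 0.013 0.998] dx [ 0.971 -0.232 -0.059] dy [-0.23  -0.973  0.027]
```

```bash
python3 -m inch '[{"tx":0,"ty":-0.0012,"tz":0.006,"rx":0,"ry":0,"rz":0,"fingers":0.024},{"tx":0.0008,"ty":-0.0011,"tz":0.018,"rx":0,"ry":0,"rz":0,"fingers":0.024},{"tx":0.0019,"ty":-0.0009,"tz":0.034,"rx":0,"ry":0,"rz":0,"fingers":0.024},{"tx":0.0029,"ty":-0.0006,"tz":0.051,"rx":0,"ry":0,"rz":0,"fingers":0.024},{"tx":0.004,"ty":-0.0004,"tz":0.068,"rx":0,"ry":0,"rz":0,"fingers":0.024},{"tx":0.0051,"ty":-0.0002,"tz":0.085,"rx":0,"ry":0,"rz":0,"fingers":0.024},{"tx":0.0061,"ty":0,"tz":0.101,"rx":0,"ry":0,"rz":0,"fingers":0.024},{"tx":0.007,"ty":0.0002,"tz":0.115,"rx":0,"ry":0,"rz":0,"fingers":0.024},{"tx":0.0077,"ty":0.0003,"tz":0.124,"rx":0,"ry":0,"rz":0,"fingers":0.024},{"tx":0.0078,"ty":0.0004,"tz":0.127,"rx":0,"ry":0,"rz":0,"fingers":0.024}]' 40
python3 -m inch '[{"tx":0,"ty":0,"tz":0.0003,"rx":0,"ry":0,"rz":0,"fingers":0.024},{"tx":0,"ty":0,"tz":0.0006,"rx":0,"ry":0,"rz":0,"fingers":0.024},{"tx":0,"ty":0,"tz":0.001,"rx":0,"ry":0,"rz":0,"fingers":0.024},{"tx":0,"ty":0,"tz":0.0014,"rx":0,"ry":0,"rz":0,"fingers":0.024},{"tx":0,"ty":0,"tz":0.0018,"rx":0,"ry":0,"rz":0,"fingers":0.024},{"tx":0,"ty":0,"tz":0.0021,"rx":0,"ry":0,"rz":0,"fingers":0.024},{"tx":0,"ty":0,"tz":0.0024,"rx":0,"ry":0,"rz":0,"fingers":0.024},{"tx":0,"ty":0,"tz":0.0027,"rx":0,"ry":0,"rz":0,"fingers":0.024},{"tx":0,"ty":0,"tz":0.003,"rx":0,"ry":0,"rz":0,"fingers":0.024},{"tx":0,"ty":0,"tz":0.003,"rx":0,"ry":0,"rz":0,"fingers":0.024}]' 40
```

```text
t: 30.7
eef_pos: [0.5461, 0.0806, 0.1455]
ee_rot: [-3.099, 0.364, 0.101]
wrist_force: [-0.2, -0.5, -1.3]
width: 0.0317
grasp_force: 41.7
t: 31.7
eef_pos: [0.5467, 0.0808, 0.1441]
ee_rot: [-3.099, 0.364, 0.098]
wrist_force: [0.1, 0.2, -1.3]
width: 0.0316
grasp_force: 41.7
```

```bash
python3 -m inch '[{"tx":0,"ty":0,"tz":0.0003,"rx":0,"ry":0,"rz":0,"fingers":0.024},{"tx":0,"ty":0,"tz":0.0005,"rx":0,"ry":0,"rz":0,"fingers":0.024},{"tx":0,"ty":0,"tz":0.0008,"rx":0,"ry":0,"rz":0,"fingers":0.024},{"tx":0,"ty":0,"tz":0.001,"rx":0,"ry":0,"rz":0,"fingers":0.024},{"tx":0,"ty":0,"tz":0.0013,"rx":0,"ry":0,"rz":0,"fingers":0.024},{"tx":0,"ty":0,"tz":0.0015,"rx":0,"ry":0,"rz":0,"fingers":0.024},{"tx":0,"ty":0,"tz":0.0017,"rx":0,"ry":0,"rz":0,"fingers":0.024},{"tx":0,"ty":0,"tz":0.002,"rx":0,"ry":0,"rz":0,"fingers":0.024},{"tx":0,"ty":0,"tz":0.002,"rx":0,"ry":0,"rz":0,"fingers":0.024},{"tx":0,"ty":0,"tz":0.002,"rx":0,"ry":0,"rz":0,"fingers":0.024}]' 40
```

```text
t: 32.7
eef_pos: [0.5474, 0.0808, 0.1438]
ee_rot: [-3.099, 0.363, 0.095]
wrist_force: [-2.2, -0.1, 8.9]
width: 0.0313
grasp_force: 42.8
```

```bash
python3 -m inch '[{"tx":0,"ty":0,"tz":0.0002,"rx":0,"ry":0,"rz":0,"fingers":0.024},{"tx":0,"ty":0,"tz":0.0004,"rx":0,"ry":0,"rz":0,"fingers":0.024},{"tx":0,"ty":0,"tz":0.0006,"rx":0,"ry":0,"rz":0,"fingers":0.024},{"tx":0,"ty":0,"tz":0.0008,"rx":0,"ry":0,"rz":0,"fingers":0.024},{"tx":0,"ty":0,"tz":0.001,"rx":0,"ry":0,"rz":0,"fingers":0.024},{"tx":0,"ty":0,"tz":0.0012,"rx":0,"ry":0,"rz":0,"fingers":0.024},{"tx":0,"ty":0,"tz":0.0014,"rx":0,"ry":0,"rz":0,"fingers":0.024},{"tx":0,"ty":0,"tz":0.0015,"rx":0,"ry":0,"rz":0,"fingers":0.024},{"tx":0,"ty":0,"tz":0.0015,"rx":0,"ry":0,"rz":0,"fingers":0.024},{"tx":0,"ty":0,"tz":0.0015,"rx":0,"ry":0,"rz":0,"fingers":0.024}]' 40
```

```text
t: 33.7
eef_pos: [0.5479, 0.0808, 0.1438]
ee_rot: [-3.099, 0.363, 0.093]
wrist_force: [-2.8, -1.0, 14.3]
width: 0.0318
grasp_force: 43.4
```

```bash
python3 -m inch '[{"tx":0,"ty":0,"tz":-0.001,"rx":0,"ry":0,"rz":0,"fingers":0.024},{"tx":0,"ty":0,"tz":-0.002,"rx":0,"ry":0,"rz":0,"fingers":0.033},{"tx":0,"ty":0,"tz":-0.002,"rx":0,"ry":0,"rz":0,"fingers":0.037},{"tx":0,"ty":0,"tz":-0.002,"rx":0,"ry":0,"rz":0,"fingers":0.042},{"tx":0,"ty":0,"tz":-0.002,"rx":0,"ry":0,"rz":0,"fingers":0.048},{"tx":0,"ty":0,"tz":-0.002,"rx":0,"ry":0,"rz":0,"fingers":0.048},{"tx":-0.0005,"ty":0,"tz":-0.015,"rx":0,"ry":0,"rz":0,"fingers":0.048},{"tx":-0.002,"ty":0,"tz":-0.04,"rx":0,"ry":0,"rz":0,"fingers":0.048},{"tx":-0.004,"ty":0,"tz":-0.075,"rx":0,"ry":0,"rz":0,"fingers":0.048},{"tx":-0.006,"ty":0,"tz":-0.115,"rx":0,"ry":0,"rz":0,"fingers":0.048}]' 20
python3 - <<'E'
from h import *
from cell import r
for i in range(2):r.camera("top")
c=r.camera("side");cv2.imwrite("pics/side7.png",cv2.resize(c["image"][120:360,180:480],None,fx=2,fy=2))
for n in("side","top"):
    c=r.camera(n);W=cloud(c).reshape(-1,3);W=W[np.isfinite(W[:,0])]
    Q=W[np.hypot(W[:,0]-.543,W[:,1]-.08)<.06]
    q=W[(W[:,2]>.199)&(W[:,2]<.212)&(np.hypot(W[:,0]-.6195,W[:,1]-.196)<.03)]
    print(n,"S",fit_up(Q[(Q[:,2]>.138)&(Q[:,2]<.172)],"s",.546,.081,.022,hmin=.7),"rim z",np.sort(Q[(Q[:,2]<.185)][:,2])[-5:],"knob",np.median(q,0),len(q))
print(r.observe()["eef_pos"])
t=lambda ang:toolR([0,0,-1],[np.cos(np.radians(ang)),np.sin(np.radians(ang)),0])
rel([([.565,.10,.27],t(-60)),([.59,.13,.27],t(-20))])
E
```

```text
t: 34.7
eef_pos: [0.5468, 0.079, 0.2567]
ee_rot: [-3.099, 0.364, 0.101]
wrist_force: [1.0, 0.4, -0.5]
width: 0.0481
grasp_force: 0.0
side S (array([0.54747746, 0.08222374]), np.int64(300)) rim z [0.16428355 0.16429443 0.16466303 0.16495395 0.16516247] knob [0.61839109 0.1969287  0.2064791 ] 74
top S (array([0.54655584, 0.08332103]), np.int64(69)) rim z [0.16540361 0.16551853 0.16613406 0.16690759 0.16743036] knob [0.61586444 0.19526732 0.20745491] 20
[0.54767558 0.07914561 0.25651949]
t [ 0.0112 -0.0245 -0.0139] r [ -2.06   3.19 -43.37]
t [ 0.0285 -0.0594 -0.0146] r [ -3.24   2.44 -83.35]
```

View pics/side7.png

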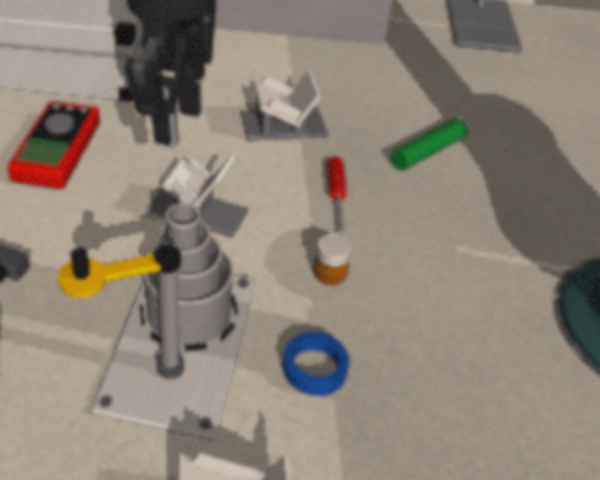

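All four beakers are nested upright, with the S rim at (183,212), about z 0.165. Now I reorient for the knob.

```bash
python3 -m inch '[{"tx":0.002,"ty":-0.003,"tz":-0.004,"rx":-0.4,"ry":0.6,"rz":-8.4,"fingers":0.03},{"tx":0.004,"ty":-0.009,"tz":-0.008,"rx":-0.8,"ry":1.2,"rz":-16.8,"fingers":0.03},{"tx":0.006,"ty":-0.015,"tz":-0.012,"rx":-1.2,"ry":1.8,"rz":-25.2,"fingers":0.03},{"tx":0.009,"ty":-0.02,"tz":-0.014,"rx":-1.6,"ry":2.4,"rz":-33.5,"fingers":0.03},{"tx":0.011,"ty":-0.0245,"tz":-0.014,"rx":-2.06,"ry":3.19,"rz":-41.8,"fingers":0.03},{"tx":0.015,"ty":-0.031,"tz":-0.014,"rx":-2.3,"ry":3,"rz":-50.2,"fingers":0.03},{"tx":0.018,"ty":-0.038,"tz":-0.014,"rx":-2.5,"ry":2.9,"rz":-58.5,"fingers":0.03},{"tx":0.022,"ty":-0.045,"tz":-0.014,"rx":-2.7,"ry":2.7,"rz":-66.8,"fingers":0.03},{"tx":0.025,"ty":-0.052,"tz":-0.014,"rx":-3,"ry":2.6,"rz":-75,"fingers":0.03},{"tx":0.0285,"ty":-0.0594,"tz":-0.0146,"rx":-3.24,"ry":2.44,"rz":-83.3,"fingers":0.03}]' 20
python3 - <<'E'
from h import *
from cell import r
t=lambda ang:toolR([0,0,-1],[np.cos(np.radians(ang)),np.sin(np.radians(ang)),0])
print(r.observe()["joint_positions"].round(2))
rel([([.6195,.1962,.26],t(60))])
E
```

```text
t: 35.95
eef_pos: [0.5888, 0.13, 0.2669]
ee_rot: [-2.567, -1.807, 0.008]
wrist_force: [-0.2, 0.1, -0.6]
width: 0.03
grasp_force: 0.0
[0.18 0.11 1.72 0.   1.32 0.52]
t [0.0727 0.0066 0.0067] r [-3.300e-01 -6.000e-02 -7.971e+01]
```

```bash
python3 -m inch '[{"tx":0.005,"ty":0,"tz":0,"rx":0,"ry":0,"rz":-8,"fingers":0.03},{"tx":0.012,"ty":0.001,"tz":0.001,"rx":0,"ry":0,"rz":-16,"fingers":0.03},{"tx":0.02,"ty":0.002,"tz":0.002,"rx":0,"ry":0,"rz":-24,"fingers":0.03},{"tx":0.028,"ty":0.003,"tz":0.003,"rx":-0.1,"ry":0,"rz":-32,"fingers":0.03},{"tx":0.036,"ty":0.003,"tz":0.004,"rx":-0.1,"ry":0,"rz":-40,"fingers":0.03},{"tx":0.044,"ty":0.004,"tz":0.005,"rx":-0.2,"ry":0,"rz":-48,"fingers":0.03},{"tx":0.052,"ty":0.005,"tz":0.006,"rx":-0.2,"ry":0,"rz":-56,"fingers":0.03},{"tx":0.06,"ty":0.006,"tz":0.0067,"rx":-0.3,"ry":0,"rz":-64,"fingers":0.03},{"tx":0.067,"ty":0.0066,"tz":0.0067,"rx":-0.3,"ry":0,"rz":-72,"fingers":0.03},{"tx":0.0727,"ty":0.0066,"tz":0.0067,"rx":-0.3,"ry":0,"rz":-79.7,"fingers":0.03}]' 20
python3 - <<'E'
from h import *
from cell import r
t=lambda ang:toolR([0,0,-1],[np.cos(np.radians(ang)),np.sin(np.radians(ang)),0])
rel([([.6190,.1962,.25],t(116.7)),([.6190,.1962,.190],t(116.7))])
E
```

```text
t: 36.95
eef_pos: [0.62, 0.196, 0.26]
ee_rot: [-0.813, -3.034, -0.0]
wrist_force: [-0.9, 1.1, 0.1]
width: 0.0301
grasp_force: 0.0
t [ 0.0009 -0.0003  0.01  ] r [ 2.000e-02 -4.000e-02 -5.672e+01]
t [ 0.0009 -0.0003  0.07  ] r [ 2.000e-02 -4.000e-02 -5.672e+01]
```

```bash
python3 -m inch '[{"tx":0,"ty":0,"tz":0,"rx":0,"ry":0,"rz":-8.2,"fingers":0.03},{"tx":0,"ty":0,"tz":0.002,"rx":0,"ry":0,"rz":-16.4,"fingers":0.03},{"tx":0,"ty":0,"tz":0.004,"rx":0,"ry":0,"rz":-24.6,"fingers":0.03},{"tx":0.0005,"ty":0,"tz":0.006,"rx":0,"ry":0,"rz":-32.8,"fingers":0.03},{"tx":0.0009,"ty":0,"tz":0.008,"rx":0,"ry":0,"rz":-41,"fingers":0.03},{"tx":0.0009,"ty":0,"tz":0.01,"rx":0,"ry":0,"rz":-49,"fingers":0.03},{"tx":0.0009,"ty":-0.0003,"tz":0.018,"rx":0,"ry":0,"rz":-56.7,"fingers":0.03},{"tx":0.0009,"ty":-0.0003,"tz":0.036,"rx":0,"ry":0,"rz":-56.7,"fingers":0.03},{"tx":0.0009,"ty":-0.0003,"tz":0.056,"rx":0,"ry":0,"rz":-56.7,"fingers":0.03},{"tx":0.0009,"ty":-0.0003,"tz":0.07,"rx":0,"ry":0,"rz":-56.7,"fingers":0.03}]' 20
python3 - <<'E'
from h import *
from cell import r
r.camera("top");c=r.camera("side");cv2.imwrite("pics/side8.png",cv2.resize(c["image"][120:360,140:440],None,fx=2,fy=2))
o=r.observe();print(o["eef_pos"],o["wrist_force"],o["joint_positions"].round(2))
P=np.array([.548,.160])
def wp(phi,lead=0):
    a=np.radians(phi);y=np.array([-np.sin(a),np.cos(a),0])
    return ([*(P+.08*np.array([np.cos(a),np.sin(a)])-lead*y[:2]),.190],toolR([0,0,-1],y))
rel([wp(26.7-6.2*i) for i in range(1,11)])
E
```

```text
t: 37.95
eef_pos: [0.6184, 0.1958, 0.1889]
ee_rot: [0.716, -3.057, -0.001]
wrist_force: [-0.2, -0.4, -0.2]
width: 0.0304
grasp_force: 0.0
[0.61756086 0.19552687 0.18794989] [-0.09220866 -0.59606502 -0.02933125] [ 0.27  0.24  1.71  0.    1.19 -1.76]
t [-0.0015 -0.0091 -0.0021] r [ 0.06 -0.24  5.85]
t [-0.0001 -0.0177 -0.0021] r [ 0.05 -0.24 12.05]
t [ 0.0021 -0.026  -0.0021] r [ 0.04 -0.25 18.25]
t [ 0.0053 -0.0341 -0.0021] r [ 2.000e-02 -2.500e-01  2.445e+01]
t [ 0.0093 -0.0417 -0.0021] r [ 1.000e-02 -2.500e-01  3.065e+01]
t [ 0.0141 -0.0489 -0.0021] r [-0.   -0.25 36.85]
t [ 0.0196 -0.0556 -0.002 ] r [-2.000e-02 -2.500e-01  4.305e+01]
t [ 0.0259 -0.0616 -0.002 ] r [-3.000e-02 -2.500e-01  4.925e+01]
t [ 0.0327 -0.0668 -0.002 ] r [-5.000e-02 -2.500e-01  5.545e+01]
t [ 0.0401 -0.0714 -0.002 ] r [-6.000e-02 -2.500e-01  6.165e+01]
```

View pics/side8.png

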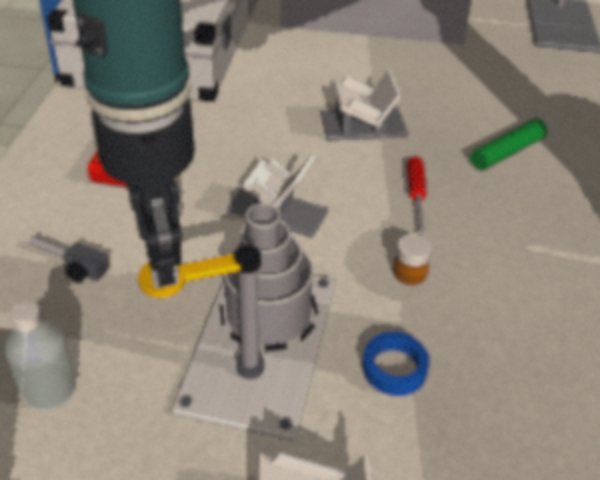

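The fingers straddle the knob at (165,275). Now I sweep it along the arc.

```bash
python3 -m inch '[{"tx":-0.0012,"ty":-0.008,"tz":-0.002,"rx":0,"ry":0,"rz":5.8,"fingers":0.03},{"tx":-0.0001,"ty":-0.0177,"tz":-0.002,"rx":0,"ry":-0.2,"rz":12,"fingers":0.03},{"tx":0.0021,"ty":-0.026,"tz":-0.002,"rx":0,"ry":-0.2,"rz":18.2,"fingers":0.03},{"tx":0.0053,"ty":-0.0341,"tz":-0.002,"rx":0,"ry":-0.2,"rz":24.4,"fingers":0.03},{"tx":0.0093,"ty":-0.0417,"tz":-0.002,"rx":0,"ry":-0.2,"rz":30.6,"fingers":0.03},{"tx":0.0141,"ty":-0.0489,"tz":-0.002,"rx":0,"ry":-0.2,"rz":36.8,"fingers":0.03},{"tx":0.0196,"ty":-0.0556,"tz":-0.002,"rx":0,"ry":-0.2,"rz":43,"fingers":0.03},{"tx":0.0259,"ty":-0.0616,"tz":-0.002,"rx":0,"ry":-0.2,"rz":49.2,"fingers":0.03},{"tx":0.0327,"ty":-0.0668,"tz":-0.002,"rx":0,"ry":-0.2,"rz":55.4,"fingers":0.03},{"tx":0.0401,"ty":-0.0714,"tz":-0.002,"rx":0,"ry":-0.2,"rz":61.6,"fingers":0.03}]' 20
python3 - <<'E'
from h import *
from cell import r
for n in("top","side","side"):
    c=r.camera(n);W=cloud(c).reshape(-1,3)
    hsv=cv2.cvtColor(c["image"],cv2.COLOR_BGR2HSV).reshape(-1,3)
    s=(hsv[:,0]>18)&(hsv[:,0]<32)&(hsv[:,1]>150)&(abs(W[:,2]-.175)<.015)&(np.hypot(W[:,0]-.548,W[:,1]-.16)<.11)
    d=np.median(W[s],0)-[.548,.16,0];print(n,s.sum(),np.degrees(np.arctan2(d[1],d[0])))
o=r.observe();print(o["eef_pos"],o["wrist_force"],o["joint_positions"].round(2))
P=np.array([.548,.160])
def wp(phi,lead=0):
    a=np.radians(phi);y=np.array([-np.sin(a),np.cos(a),0])
    return ([*(P+.08*np.array([np.cos(a),np.sin(a)])-lead*y[:2]),.190],toolR([0,0,-1],y))
rel([wp(p) for p in(-42,-49,-56,-63,-70,-77,-84,-88,-91,-92)])
E
```

```text
t: 39.05
eef_pos: [0.6169, 0.1145, 0.1954]
ee_rot: [0.956, 2.984, 0.007]
wrist_force: [2.1, 1.6, 0.0]
width: 0.0301
grasp_force: 0.7
top 167 -27.295948834210407
side 409 -23.65763498861687
side 406 -23.206927527141048
[0.61625408 0.1142934  0.19508959] [-0.78279248  0.41833521 -0.42192981] [ 0.14  0.19  1.76  0.    1.18 -0.81]
t [ 0.0027 -0.0115  0.005 ] r [0.32 0.28 6.84]
t [ 0.0045 -0.0211  0.005 ] r [ 0.34  0.26 13.84]
t [ 0.0074 -0.0304  0.0049] r [ 0.36  0.24 20.84]
t [ 0.0114 -0.0393  0.0048] r [ 0.37  0.22 27.84]
t [ 0.0165 -0.0477  0.0047] r [ 0.39  0.2  34.84]
t [ 0.0225 -0.0553  0.0047] r [ 0.4   0.17 41.84]
t [ 0.0295 -0.0622  0.0046] r [ 0.42  0.15 48.84]
t [ 0.0338 -0.0657  0.0046] r [ 0.42  0.14 52.84]
t [ 0.0372 -0.0682  0.0045] r [ 0.43  0.13 55.84]
t [ 0.0384 -0.0689  0.0045] r [ 0.43  0.12 56.84]
```

```bash
python3 -m inch '[{"tx":0.0025,"ty":-0.011,"tz":0.004,"rx":0.3,"ry":0.2,"rz":6.8,"fingers":0.03},{"tx":0.0045,"ty":-0.0211,"tz":0.005,"rx":0.3,"ry":0.2,"rz":13.8,"fingers":0.03},{"tx":0.0074,"ty":-0.0304,"tz":0.005,"rx":0.3,"ry":0.2,"rz":20.8,"fingers":0.03},{"tx":0.0114,"ty":-0.0393,"tz":0.005,"rx":0.3,"ry":0.2,"rz":27.8,"fingers":0.03},{"tx":0.0165,"ty":-0.0477,"tz":0.005,"rx":0.4,"ry":0.2,"rz":34.8,"fingers":0.03},{"tx":0.0225,"ty":-0.0553,"tz":0.005,"rx":0.4,"ry":0.2,"rz":41.8,"fingers":0.03},{"tx":0.0295,"ty":-0.0622,"tz":0.0046,"rx":0.4,"ry":0.1,"rz":48.8,"fingers":0.03},{"tx":0.0338,"ty":-0.0657,"tz":0.0046,"rx":0.4,"ry":0.1,"rz":52.8,"fingers":0.03},{"tx":0.0372,"ty":-0.0682,"tz":0.0045,"rx":0.4,"ry":0.1,"rz":55.8,"fingers":0.03},{"tx":0.0384,"ty":-0.0689,"tz":0.0045,"rx":0.4,"ry":0.1,"rz":56.8,"fingers":0.03}]' 20
python3 - <<'E'
from h import *
from cell import r
for n in("top","side","side"):
    c=r.camera(n);W=cloud(c).reshape(-1,3)
    hsv=cv2.cvtColor(c["image"],cv2.COLOR_BGR2HSV).reshape(-1,3)
    s=(hsv[:,0]>18)&(hsv[:,0]<32)&(hsv[:,1]>150)&(abs(W[:,2]-.175)<.015)&(np.hypot(W[:,0]-.548,W[:,1]-.16)<.11)
    d=np.median(W[s],0)-[.548,.16,0];print(n,s.sum(),np.degrees(np.arctan2(d[1],d[0])))
o=r.observe();print(o["eef_pos"],o["wrist_force"],o["joint_positions"].round(2))
P=np.array([.548,.160])
def wp(phi,lead=0):
    a=np.radians(phi);y=np.array([-np.sin(a),np.cos(a),0])
    return ([*(P+.08*np.array([np.cos(a),np.sin(a)])-lead*y[:2]),.190],toolR([0,0,-1],y))
rel([wp(-93.6,l) for l in(0,.004,.008,.010)])
E
```

```text
t: 40.2
eef_pos: [0.5452, 0.0806, 0.1899]
ee_rot: [2.259, 2.182, 0.001]
wrist_force: [1.1, 0.1, 0.1]
width: 0.0299
grasp_force: 0.5
top 24 -101.27155019363417
side 357 -89.30511644256676
side 351 -89.09768657521487
[0.54515781 0.08071102 0.189647  ] [ 0.18130601 -0.14628026 -0.40076247] [ 0.1   0.06  1.92 -0.    1.16  0.14]
t [-0.0006 -0.0022 -0.0004] r [0.01 0.   1.67]
t [-0.0005 -0.0062 -0.0004] r [0.01 0.   1.67]
t [-0.0004 -0.0102 -0.0004] r [0.01 0.   1.67]
t [-0.0003 -0.0122 -0.0004] r [0.01 0.   1.67]
```

```bash
python3 -m inch '[{"tx":0,"ty":-0.001,"tz":0,"rx":0,"ry":0,"rz":0.8,"fingers":0.03},{"tx":0,"ty":-0.002,"tz":0,"rx":0,"ry":0,"rz":1.6,"fingers":0.03},{"tx":0,"ty":-0.003,"tz":0,"rx":0,"ry":0,"rz":1.6,"fingers":0.03},{"tx":0,"ty":-0.004,"tz":0,"rx":0,"ry":0,"rz":1.6,"fingers":0.03},{"tx":0,"ty":-0.005,"tz":0,"rx":0,"ry":0,"rz":1.6,"fingers":0.03},{"tx":0,"ty":-0.006,"tz":0,"rx":0,"ry":0,"rz":1.6,"fingers":0.03},{"tx":0,"ty":-0.007,"tz":0,"rx":0,"ry":0,"rz":1.6,"fingers":0.03},{"tx":0,"ty":-0.008,"tz":0,"rx":0,"ry":0,"rz":1.6,"fingers":0.03},{"tx":0,"ty":-0.009,"tz":0,"rx":0,"ry":0,"rz":1.6,"fingers":0.03},{"tx":0,"ty":-0.009,"tz":0,"rx":0,"ry":0,"rz":1.6,"fingers":0.03}]' 20
```

```text
t: 41.35
eef_pos: [0.5358, 0.0807, 0.1894]
ee_rot: [2.291, 2.149, -0.001]
wrist_force: [0.3, -0.2, 0.3]
width: 0.0297
grasp_force: 0.2
```

```bash
python3 -m inch '[{"tx":0,"ty":-0.0003,"tz":0,"rx":0,"ry":0,"rz":0,"fingers":0.03},{"tx":0,"ty":-0.0006,"tz":0,"rx":0,"ry":0,"rz":0,"fingers":0.03},{"tx":0,"ty":-0.0009,"tz":0,"rx":0,"ry":0,"rz":0,"fingers":0.03},{"tx":0,"ty":-0.0012,"tz":0,"rx":0,"ry":0,"rz":0,"fingers":0.03},{"tx":0,"ty":-0.0015,"tz":0,"rx":0,"ry":0,"rz":0,"fingers":0.03},{"tx":0,"ty":-0.0018,"tz":0,"rx":0,"ry":0,"rz":0,"fingers":0.03},{"tx":0,"ty":-0.002,"tz":0,"rx":0,"ry":0,"rz":0,"fingers":0.03},{"tx":0,"ty":-0.002,"tz":0,"rx":0,"ry":0,"rz":0,"fingers":0.03},{"tx":0,"ty":-0.002,"tz":0,"rx":0,"ry":0,"rz":0,"fingers":0.03},{"tx":0,"ty":-0.002,"tz":0,"rx":0,"ry":0,"rz":0,"fingers":0.03}]' 20
```

```text
t: 42.35
eef_pos: [0.5355, 0.0808, 0.1895]
ee_rot: [2.289, 2.148, 0.003]
wrist_force: [6.4, -1.2, -4.6]
width: 0.0299
grasp_force: 3.5
```

```bash
python3 -m inch '[{"tx":0,"ty":-0.0005,"tz":0,"rx":0,"ry":0,"rz":0,"fingers":0.03},{"tx":0,"ty":-0.001,"tz":0,"rx":0,"ry":0,"rz":0,"fingers":0.03},{"tx":0,"ty":-0.001,"tz":0,"rx":0,"ry":0,"rz":0,"fingers":0.03},{"tx":0,"ty":0.001,"tz":0,"rx":0,"ry":0,"rz":0,"fingers":0.03},{"tx":0,"ty":0.004,"tz":0,"rx":0,"ry":0,"rz":0,"fingers":0.03},{"tx":0,"ty":0.008,"tz":0,"rx":0,"ry":0,"rz":0,"fingers":0.03},{"tx":0,"ty":0.008,"tz":-0.004,"rx":0,"ry":0,"rz":0,"fingers":0.03},{"tx":0,"ty":0.008,"tz":-0.02,"rx":0,"ry":0,"rz":0,"fingers":0.03},{"tx":0,"ty":0.008,"tz":-0.05,"rx":0,"ry":0,"rz":0,"fingers":0.03},{"tx":0,"ty":0.008,"tz":-0.09,"rx":0,"ry":0,"rz":0,"fingers":0.03}]' 20
python3 -m inch '[{"tx":0.02,"ty":0,"tz":-0.02,"rx":0,"ry":0,"rz":0,"fingers":0.03},{"tx":0.05,"ty":0,"tz":-0.03,"rx":0,"ry":0,"rz":0,"fingers":0.03},{"tx":0.08,"ty":-0.02,"tz":-0.03,"rx":0,"ry":0,"rz":0,"fingers":0.03},{"tx":0.11,"ty":-0.04,"tz":-0.03,"rx":0,"ry":0,"rz":0,"fingers":0.03},{"tx":0.14,"ty":-0.06,"tz":-0.03,"rx":0,"ry":0,"rz":0,"fingers":0.03},{"tx":0.15,"ty":-0.07,"tz":-0.03,"rx":0,"ry":0,"rz":0,"fingers":0.03},{"tx":0.15,"ty":-0.07,"tz":-0.03,"rx":0,"ry":0,"rz":0,"fingers":0.03},{"tx":0.15,"ty":-0.07,"tz":-0.03,"rx":0,"ry":0,"rz":0,"fingers":0.03},{"tx":0.15,"ty":-0.07,"tz":-0.03,"rx":0,"ry":0,"rz":0,"fingers":0.03},{"tx":0.15,"ty":-0.07,"tz":-0.03,"rx":0,"ry":0,"rz":0,"fingers":0.03}]' 20
python3 - <<'E'
from h import *
from cell import r
for n in("top","side"):
    c=r.camera(n);W=cloud(c).reshape(-1,3)
    hsv=cv2.cvtColor(c["image"],cv2.COLOR_BGR2HSV).reshape(-1,3)
    near=np.hypot(W[:,0]-.545,W[:,1]-.08)<.03
    k=W[near&(W[:,2]>.2)&(W[:,2]<.212)];print(n,"knob",np.median(k,0).round(4),len(k),"pivot->knob deg",np.degrees(np.arctan2(np.median(k[:,1])-.16,np.median(k[:,0])-.548)))
    V=W[np.isfinite(W[:,0])];print("XL",fit_up(V,"xl",.5435,.0799,.01,hmin=.8),"L",fit_up(V[(V[:,2]>.086)&(V[:,2]<.113)],"l",.5435,.08,.014,hmin=.8))
o=r.observe();print(o["eef_pos"],o["wrist_force"],o["t"])
E
```

```text
t: 43.35
eef_pos: [0.5405, 0.0803, 0.2795]
ee_rot: [-2.289, -2.148, 0.005]
wrist_force: [0.7, 0.2, -0.9]
width: 0.0295
grasp_force: 0.0
t: 44.35
eef_pos: [0.4824, 0.2334, 0.3094]
ee_rot: [2.292, 2.147, -0.0]
wrist_force: [-0.4, -0.4, -0.5]
width: 0.03
grasp_force: 0.0
top knob [0.5426 0.0801 0.2068] 40 pivot->knob deg -93.84453783945864
XL (array([0.54344885, 0.08005563]), np.int64(163)) L (array([0.54355923, 0.08109375]), np.int64(101))
side knob [0.5436 0.0833 0.2064] 35 pivot->knob deg -93.26069554007898
XL (array([0.5426995 , 0.07868051]), np.int64(276)) L (array([0.54279288, 0.07964694]), np.int64(209))
[0.48221471 0.23364242 0.3092678 ] [-0.11471657  0.65818743 -0.13463109] 44.45
```

The keeper is closed at the expected angle (−93.6°), the nest has not moved, and the arm is clear. I'm handing it in.

```bash
python3 -c "
from cell import r
print(r.sign_off())"
```

```text
the job is handed in; nothing more can be done
None
```

The job is handed in at about 44.5 s: all three beakers stand nested in size order inside the largest, the keeper is swung to its stop over them, and the arm is clear; one possible snag is that joint 6 reached its range limit (read −2.552 against −2.55) partway through before I backed it off.

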